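Make up a coupon kit and a control kit for leach testing

TASK

Make up the two leach-test kits. Coupon kit, on the blue board: lift the clamp bar of the small jig well up and leave it up, draw the copper coupon out from under it and lay it flat along the grey pad, and stand the green-capped vial in the black ring. Control kit, on the yellow board: stand the white sample bottle in the large ring and the black-capped vial in the small ring; leave the white-capped vial where it stands in the stock.

Things in the scene. Friction and masses are not known exactly. Their poses are not given: they have to be found in the camera images.
- blue_board: blue kit board, fixed, plate 140 (x) by 105 mm (y), plate top at z = 6 mm, rim 2 mm higher; origin at the centre of its underside. Grey foam pad 126 (x) by 42 mm (y) centred at x 0, y +26 mm, top at z = 9 mm, for the coupon, its length along board x, either way round. Black ring, 38 mm inner diameter, centred at x -36, y -26 mm, wall 4 mm, rim at z = 11 mm, floor at z = 6 mm, for the green-capped vial
- yellow_board: yellow kit board, fixed, same plate as the blue one (140 x 105 mm, plate top at z = 6 mm); origin at the centre of its underside. On it a large black ring of 62 mm inner diameter centred at x +33, y +14 mm for the bottle, and a small black ring of 44 mm inner diameter centred at x -40, y -20 mm for the black-capped vial; walls 4 mm thick, rims at z = 11 mm, ring floors (plate top) at z = 6 mm
- clamp_jig: grey bench jig, fixed, base 86 (x) by 100 mm (y); origin on the surface below the middle of the clamped coupon, which lies along jig x on a bed (x -13 to +55 mm, top z 24 mm) between 4 mm rails, against a stop at +x; its -x end overhangs the bed by 42 mm, free beneath, and is drawn out to -x. The 14 mm wide clamp bar lies along y across it; hinge axis along x through x +32, y +38, z 38 mm
- clamp_bar (a joint): hinge of the steel clamp bar, rad: 0 = down over the coupon, growing as the bar's -y end is lifted; 1.35 = fully up, leaning slightly over the coupon. Light friction holds it wherever it is left
- bar_tab (a point): grip point on the red upright tab at the free (-y) end of the clamp bar, 8 mm below the tab's top; tab 14 mm along the hinge axis, 16 mm along the bar, 25 mm above it. Jig frame, bar down: x +32, y -37, z 60 mm (75 mm to -y of the hinge axis, 22 mm above it). Pinched with jaws closing along the hinge axis, it turns between the fingers as the bar swings
- coupon_mid (a point): copper test coupon, a flat bar 110 mm (x) by 26 mm (y) by 8 mm (z), loose, about 80 g; small dark mark 48 mm from the centre towards -x; this point is its centre, 4 mm above its underside. At the start clamped in the jig with its centre over the jig's origin and its axes along the jig's
- green_vial_mid (a point): amber glass vial with a green screw cap, loose, standing upright at the start in the stock row on the grey riser table (its top 90 mm above the freezer lid, everything handled is on it); round, 22 mm across the body, 46 mm high with the cap; this point is its centre, 23 mm above its underside; z up its axis
- black_vial_mid (a point): amber glass vial with a black screw cap, loose, standing upright at the start in the stock row on the grey riser table (its top 90 mm above the freezer lid, everything handled is on it); round, 27 mm across the body, 58 mm high with the cap; this point is its centre, 29 mm above its underside; z up its axis
- white_vial_mid (a point): amber glass vial with a white screw cap, loose, standing upright at the start in the stock row on the grey riser table (its top 90 mm above the freezer lid, everything handled is on it); round, 27 mm across the body, 58 mm high with the cap; this point is its centre, 29 mm above its underside; z up its axis; belongs to neither kit, stays where it is
- bottle_mid (a point): white plastic sample bottle with a white cap, loose, standing upright at the start in the stock row on the grey riser table (its top 90 mm above the freezer lid, everything handled is on it); round, 46 mm across, 92 mm high; this point is its centre, 46 mm above its underside; z up its axis

How it is judged:
On the way:
1. the clamp bar is lifted more than 1.0 rad while the coupon is still in its place on the bed (within 10 mm) (value of joint clamp_bar above 1 rad and x of coupon_mid in the frame of clamp_jig above -0.01 m and horizontal distance between coupon_mid and clamp_jig below 0.01 m), for 0.2 s.
At the end, for the whole second after the job is handed in: Coupon flat on the pad (12 mm each way, 0.2 rad); green-capped vial, bottle and black-capped vial upright in their rings, down on the plate (12 mm each way); clamp bar up (over 0.9 rad); white-capped vial within 25 mm of its start; all at rest (x of coupon_mid in the frame of blue_board between -0.012 and 0.012 m and y of coupon_mid in the frame of blue_board between 0.014 and 0.038 m and z of coupon_mid in the frame of blue_board between 0.009 and 0.017 m and angle between the x axis of coupon_mid and the x axis of blue_board, either way round below 0.2 rad and x of green_vial_mid in the frame of blue_board between -0.048 and -0.024 m and y of green_vial_mid in the frame of blue_board between -0.038 and -0.014 m and z of green_vial_mid in the frame of blue_board between 0.025 and 0.033 m and x of bottle_mid in the frame of yellow_board between 0.021 and 0.045 m and y of bottle_mid in the frame of yellow_board between 0.002 and 0.026 m and z of bottle_mid in the frame of yellow_board between 0.048 and 0.056 m and x of black_vial_mid in the frame of yellow_board between -0.052 and -0.028 m and y of black_vial_mid in the frame of yellow_board between -0.032 and -0.008 m and z of black_vial_mid in the frame of yellow_board between 0.031 and 0.039 m and angle between each of coupon_mid, green_vial_mid, bottle_mid, black_vial_mid's own z axis and vertical below 0.15 rad and linear speed of each of coupon, green_vial, bottle, black_vial below 0.02 m/s and value of joint clamp_bar above 0.9 rad and distance of white_vial_mid from where it was at the start of the episode below 0.025 m); the robot touches nothing.
It fails at once if the white-capped vial is moved more than 25 mm or tipped over (distance of white_vial_mid from where it was at the start of the episode above 0.025 m or angle between white_vial_mid's own z axis and vertical above 0.5 rad).
It also fails if it takes over 112 s, if anything falls off the work surface, if the arm or the gripper's body presses on something with over 40 N, if the wrist force passes 120 N, or if a joint passes its speed limit or range.

ROBOT

A 6-joint arm with a two-finger parallel gripper is mounted at the origin on a cart in front of the work surface, level with it; the furniture and walls round the work are solid. World frame = base frame: x ahead of the robot, y to its left, z up, the work surface at z = 0. Lengths are in m, angles in rad, forces in N, time in s.
With the tool pointing down it reaches from about 0.275 to 0.975 m from the base axis. Payload 8.4 kg.
Tool frame: the origin (TCP) lies on the mounting face of the last link; the fingertips stand 190 mm ahead of it and the grasp point (between the pads) lies 171 mm ahead of it (pinch_z is the distance from the TCP to the grasp point, in m); z points along the fingers, y is the direction in which the jaws open and shut (so a half turn about z gives the same grasp; the last joint's range is limited). The gripper opens to 92 mm and grips with 3 to 60 N. Pads are 20 mm wide; open, the fingers measure 128 mm over their backs; the gripper's body (75 mm by 189 mm) begins 69 mm behind the grasp point.
Start: joints at [-0.002, 0.353, 1.633, -0, 1.155, -0.002], TCP at [0.625, -0, 0.405] pointing down, gripper open.
Joint ranges: [-2.63, 2.63], [-0.92, 2.1], [0.06, 2.66], [-1.3, 4.44], [0, 2.69], [-3.02, 3.02]. Speed limits (rad/s): [2.22, 2.22, 2.79, 3.14, 3.14, 3.14].

INTERFACE

Orientations are given as [roll, pitch, yaw] about the fixed x, y, z axes, in that order (R = Rz(yaw) Ry(pitch) Rx(roll)).
In Python, from workcell import get_state, get_image, camera_params, job_done, pinch_z gives the robot as it stands. The module is installed in compiled form; this text tells all that it offers.
- The arm moves only by the tool send_rows, never from a script. Its arguments are lists of equal length, an entry for each row: "slide": the shift along the tool's x, y, z each as a share of 30 mm, from -1 to 1, a list of three; "turn": the turn about the tool's z as a share of 8 degrees, from -1 to 1. In form: {"slide": [[dx, dy, dz], ...], "turn": [turn, ...]}. A call has 1 to 5 rows; each row shifts and turns the pose as measured when the row begins, along the tool's axes as they then stand; what a row does not reach is not made up. A row lasts 1/10 s, in which the tool goes at most 50 mm and 8.59 degrees, less where a joint would pass 70% of its speed; a pose out of reach is approached as far as the arm can. A call with a number of a shift or a turn outside -1 to 1 is refused whole. A call with a gripper value outside its range is refused whole. "fingers" is the finger opening in mm, from 0 to 91.9, set as the call begins (left out, the last holds). The fingers move at their own pace and stop on an object; "squeeze" is the grip in N (left out, the last holds). Time passes only in rows, so rows that do not move let the fingers close. It gives the time, the measured TCP pose, the force and the opening at its end, in the units of the state.
- get_state(): the state, without advancing time (a new reading comes with each control period).
- get_image(name): name is "scene" or "side" or "wrist"; returns the picture (384x512x3 uint8, red, green, blue); there is no depth.
- camera_params(name): a dict with "camera_matrix" (3x3 intrinsics, pixels), "rvec" (rotation vector, rad) and "tvec" (3), from world to camera coordinates, as OpenCV has them. Camera axes: x right, y down, z forward; pixel columns grow to the right and rows downward; lengths in m; the calibration is good to about 2 mm. A picture is of the moment at which its call begins: read the wrist's pose just before it. camera_params takes no time and is no camera call; for the wrist camera it gives the pose at the moment of the call.
- job_done(): hands the job in, once; it reports no verdict.
The state is a dict: "time_s": time; "q": joint angles; "dq": joint speeds; "joint_efforts": joint torques, N m; "tcp_pos": TCP position; "eef_rot": TCP orientation; "contact_force": force on the tool from outside, world axes, zero at the start; "moment": the same for the moment, N m; "grip_width": opening from 0.0 (shut) to 1.0 (fully open).
Only numpy, scipy, OpenCV 4.12 (cv2) and the standard library are available. Lean on these libraries where they do the work, as an engineer would, in place of code of your own. Each camera call takes 0.05 s, during which the arm holds its last target.

## Working session

There is one attempt and no reset: what is moved stays moved. The work goes in short steps, Python scripts to look and compute and a tool call to move; the robot and the scene stay as the last step left them, time stands still between calls to the robot, and variables do not carry over. Pictures are saved under pics/ and viewed, and the job is handed in when it is done.

Besides the shell and the picture viewer there is one more tool, called after "Call:" as a command line: name --pt "numbers of a row" for each row, then --argument value for the rest. send_rows: Moves the arm, as the interface text tells. Its arguments: {"type":"object","properties":{"slide":{"type":"array","items":{"type":"array","items":{"type":"number"}}},"turn":{"type":"array","items":{"type":"number"}},"fingers":{"type":"number"},"squeeze":{"type":"number"}},"required":["slide","turn"]}

```bash
mkdir -p pics; python3 - <<'E'
from workcell import *
import cv2
s=get_state();print(s)
print(pinch_z if not callable(pinch_z) else pinch_z())
for n in ["scene","side","wrist"]:
    p=camera_params(n);print(n,p)
    im=get_image(n);cv2.imwrite(f"pics/{n}0.png",im[...,::-1])
E
```

```text
{'time_s': 0.0, 'q': array([-2.39613104e-03,  3.53663397e-01,  1.63415522e+00, -3.07976768e-05,
        1.15522194e+00, -2.40867341e-03]), 'dq': array([-0.0006038 ,  0.00172548,  0.0018529 ,  0.00041736, -0.00274356,
       -0.0023065 ]), 'joint_efforts': array([-2.43486713e-03, -5.93846583e+01, -3.34216332e+01,  6.94100303e-02,
        2.34022352e-02, -1.15005114e-04]), 'tcp_pos': array([ 6.24753807e-01, -1.76075922e-06,  4.03944968e-01]), 'eef_rot': array([-3.14014469e+00,  2.46706863e-05,  1.57082134e+00]), 'contact_force': array([ 0.3747493 ,  0.88614474, -0.15034508]), 'moment': array([-0.01837311, -0.02020966, -0.01073266]), 'grip_width': 0.9966965712198667}
0.1714
scene {'camera_matrix': array([[404.32266392,   0.        , 263.26046605],
       [  0.        , 404.32266392, 191.31233524],
       [  0.        ,   0.        ,   1.        ]]), 'rvec': array([ 0.88671752, -2.45308922,  1.16165411]), 'tvec': array([0.37227391, 0.38495744, 0.64538721])}
side {'camera_matrix': array([[353.75620146,   0.        , 260.53280882],
       [  0.        , 353.75620146, 187.42963858],
       [  0.        ,   0.        ,   1.        ]]), 'rvec': array([ 0.6221717 ,  2.44894665, -1.40710412]), 'tvec': array([0.49045   , 0.03632127, 1.08781199])}
wrist {'camera_matrix': array([[293.6374782 ,   0.        , 254.91087112],
       [  0.        , 293.6374782 , 188.90766371],
       [  0.        ,   0.        ,   1.        ]]), 'rvec': array([-2.83850477e+00, -4.99472151e-04,  1.84473044e-03]), 'tvec': array([-0.62439569, -0.03428535,  0.39209413])}
```

View pics/scene0.png

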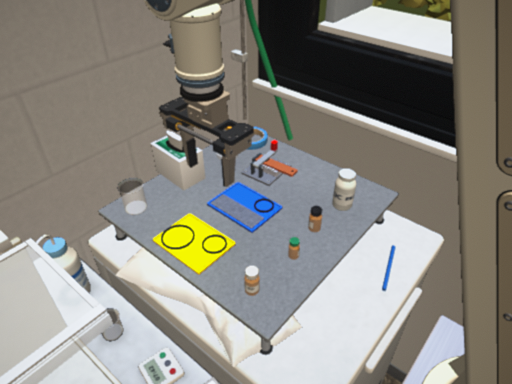

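View pics/side0.png

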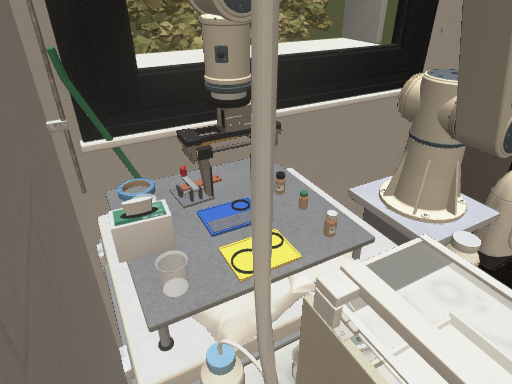

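View pics/wrist0.png

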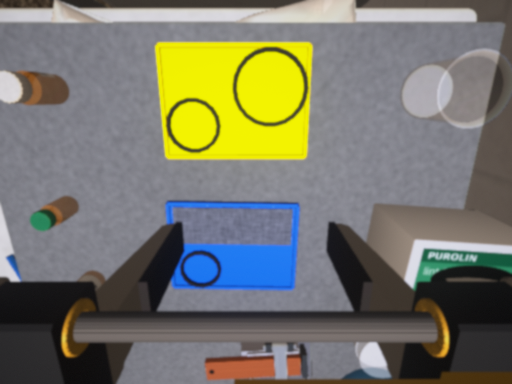

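```bash
cat > h.py <<'E'
import numpy as np,cv2
from workcell import *
def cam(n):
    p=camera_params(n);R=cv2.Rodrigues(p["rvec"])[0];return p["camera_matrix"],R,p["tvec"]
def back(c,u,v,z):
    K,R,t=c
    d=R.T@np.linalg.solve(K,[u,v,1.]);C=-R.T@t
    return C+d*(z-C[2])/d[2]
def proj(c,P):
    K,R,t=c; q=(R@np.atleast_2d(P).T).T+t; q=q@K.T; return q[:,:2]/q[:,2:]
def crop(im,x0,y0,x1,y1,k,name):
    cv2.imwrite("pics/"+name,cv2.resize(im[y0:y1,x0:x1],None,fx=k,fy=k,interpolation=cv2.INTER_CUBIC))
E
python3 - <<'E'
from h import *
im=cv2.imread("pics/scene0.png");crop(im,200,120,360,240,5,"sc_a.png");crop(im,140,180,300,300,5,"sc_b.png")
im=cv2.imread("pics/side0.png");crop(im,160,150,320,270,5,"si_a.png")
im=cv2.imread("pics/wrist0.png");crop(im,130,30,330,180,4,"wr_b.png")
E
```

```text
(no output)
```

View pics/sc_a.png

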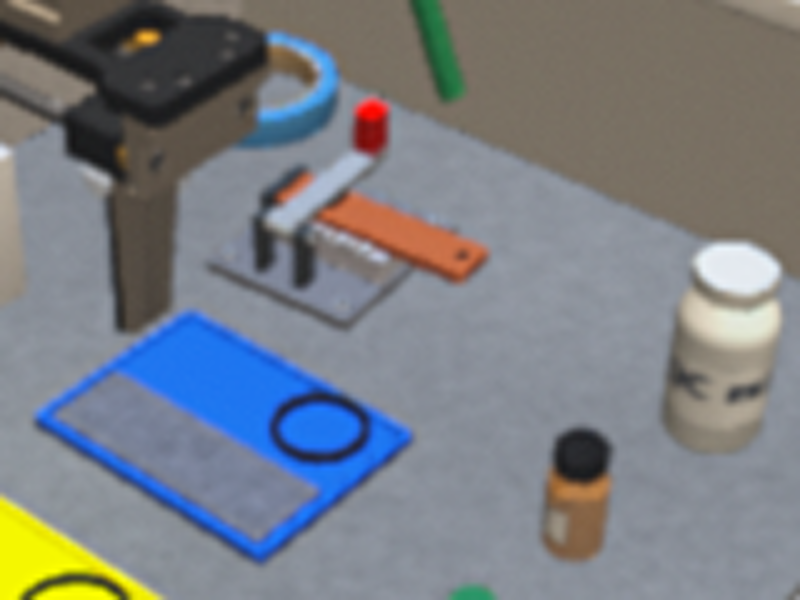

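View pics/si_a.png

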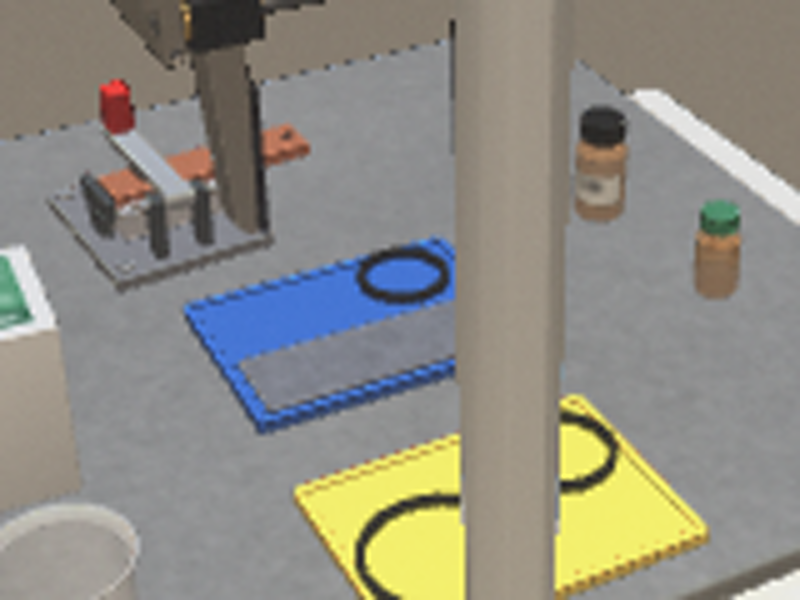

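View pics/wr_b.png

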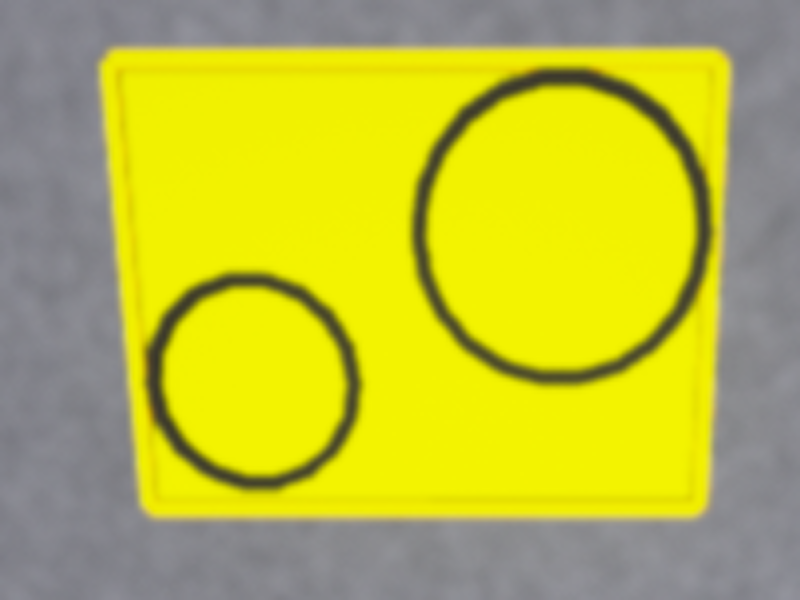

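```bash
python3 - <<'E'
from h import *
w=cam("wrist");s=cam("scene");d=cam("side")
f=lambda n,c,u,v,z:print(n,back(c,u,v,z).round(4))
for u,v in [(155,42),(312.5,42),(307,159.5),(165.5,159.5)]: f("Y",w,u,v,.008)
f("Ybig",w,270.7,86.5,.011);f("Ysmall",w,193.7,125.5,.011)
sc=lambda u,v:(200+u/5,120+v/5)
si=lambda u,v:(160+u/5,150+v/5)
for p in [(37,418),(195,310),(412,437),(262,562)]: f("B sc",s,*sc(*p),.008)
for p in [(185,308),(262,428)]: f("B si",d,*si(*p),.008)
f("Bring sc",s,*sc(320,427),.011)
f("Bring si",d,*si(403,274),.011)
# jig
f("tabtop sc",s,*sc(372,108),.068);f("tabtop si",d,*si(115,88),.068)
f("mark sc",s,*sc(461,255),.032);f("mark si",d,*si(288,134),.032)
f("basecorner sc",s,*sc(346,328),.003);f("basecorner sc2",s,*sc(208,266),.003)
f("basecorner si",d,*si(121,290),.003);f("bc si2",d,*si(270,240),.003)
f("bc si3",d,*si(50,202),.003)
# vials: tops
f("black top sc",s,*sc(582,447),.058);f("black top si",d,*si(603,118),.058)
f("black bot sc",s,*sc(575,548),.0);f("black bot si",d,*si(600,212),.0)
f("bottle top sc",s,*sc(737,265),.092);
f("bottle bot sc",s,*sc(712,430),.0);
f("green top si",d,*si(722,208),.046);f("green bot si",d,*si(717,290),0)
im=cv2.imread("pics/scene0.png");crop(im,220,210,340,310,6,"sc_c.png")
im=cv2.imread("pics/side0.png");crop(im,270,150,370,250,6,"si_c.png")
im=cv2.imread("pics/wrist0.png");crop(im,150,180,350,384,3,"wr_c.png")
E
```

```text
Y [0.5086 0.1453 0.008 ]
Y [0.6912 0.1453 0.008 ]
Y [0.6922 0.007  0.008 ]
Y [0.5082 0.0069 0.008 ]
Ybig [0.6434 0.0965 0.011 ]
Ysmall [0.5482 0.0506 0.011 ]
B sc [ 0.7454 -0.0875  0.008 ]
B sc [ 0.7437 -0.2084  0.008 ]
B sc [ 0.5858 -0.2017  0.008 ]
B sc [ 0.5861 -0.0831  0.008 ]
B si [ 0.6295 -0.2495  0.008 ]
B si [ 0.6323 -0.1253  0.008 ]
Bring sc [ 0.6252 -0.1744  0.011 ]
Bring si [ 0.5062 -0.2183  0.011 ]
tabtop sc [ 0.7401 -0.3609  0.068 ]
tabtop si [ 0.6094 -0.4192  0.068 ]
mark sc [ 0.6421 -0.3186  0.032 ]
mark si [ 0.5129 -0.3734  0.032 ]
basecorner sc [ 0.6728 -0.255   0.003 ]
basecorner sc2 [ 0.7701 -0.2484  0.003 ]
basecorner si [ 0.6539 -0.2924  0.003 ]
bc si2 [ 0.5562 -0.3026  0.003 ]
bc si3 [ 0.6618 -0.4114  0.003 ]
black top sc [ 0.4861 -0.2025  0.058 ]
black top si [ 0.3486 -0.2544  0.058 ]
black bot sc [ 0.4793 -0.1953  0.    ]
black bot si [ 0.3579 -0.2393  0.    ]
bottle top sc [ 0.4841 -0.3345  0.092 ]
bottle bot sc [ 0.4732 -0.3149  0.    ]
green top si [ 0.3337 -0.1445  0.046 ]
green bot si [ 0.3436 -0.1301  0.    ]
```

View pics/sc_c.png

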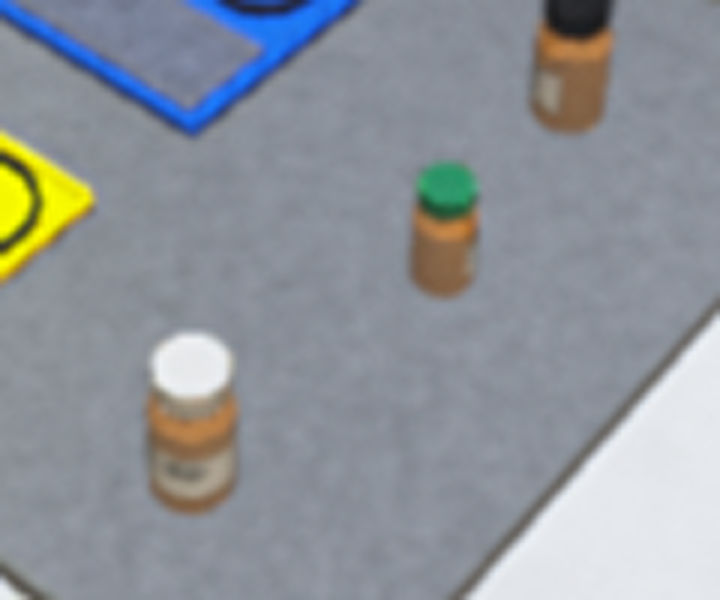

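View pics/si_c.png

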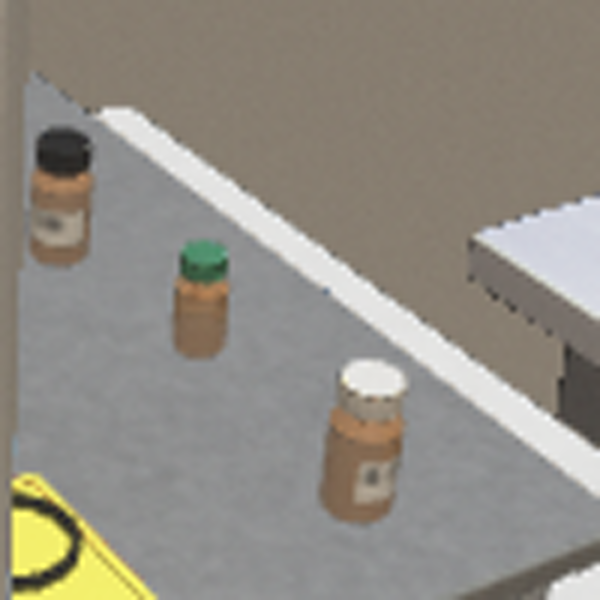

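View pics/wr_c.png

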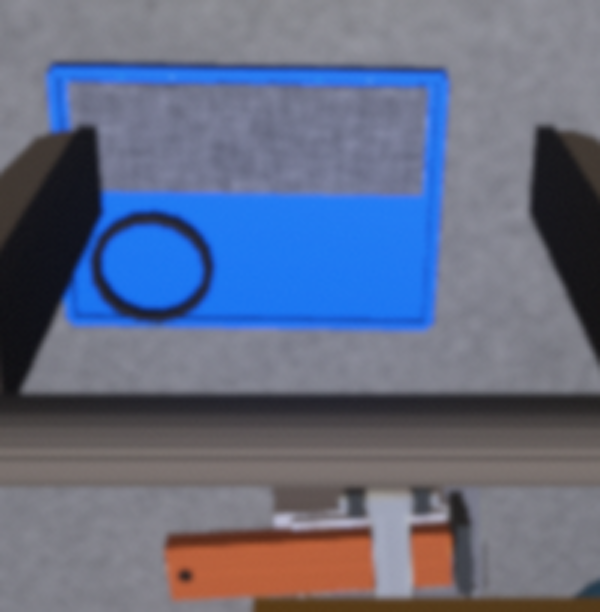

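```bash
python3 - <<'E'
from h import *
w=cam("wrist");s=cam("scene");d=cam("side")
f=lambda n,c,u,v,z:print(n,back(c,u,v,z+.09).round(4))
for u,v in [(155,42),(312.5,42),(307,159.5),(165.5,159.5)]: f("Y",w,u,v,.008)
f("Ybig",w,270.7,86.5,.011);f("Ysmall",w,193.7,125.5,.011)
wr=lambda u,v:(150+u/3,180+v/3)
for p in [(48,65),(447,70),(434,328),(70,325)]: f("B wr",w,*wr(*p),.008)
f("Bring wr",w,*wr(153,266),.011)
f("mark wr",w,*wr(185,575),.032)
sc=lambda u,v:(200+u/5,120+v/5)
si=lambda u,v:(160+u/5,150+v/5)
for p in [(37,418),(195,310),(412,437),(262,562)]: f("B sc",s,*sc(*p),.008)
for p in [(185,308),(262,428)]: f("B si",d,*si(*p),.008)
f("Bring sc",s,*sc(320,427),.011)
f("Bring si",d,*si(403,274),.011)
# jig
f("tabtop sc",s,*sc(372,108),.068);f("tabtop si",d,*si(115,88),.068)
f("mark sc",s,*sc(461,255),.028);f("mark si",d,*si(288,134),.028)
f("basecorner sc",s,*sc(346,328),.003);f("basecorner sc2",s,*sc(208,266),.003)
f("basecorner si",d,*si(121,290),.003);f("bc si2",d,*si(270,240),.003)
f("bc si3",d,*si(50,202),.003)
f("black top sc",s,*sc(582,447),.058);f("black top si",d,*si(603,118),.058)
f("black bot sc",s,*sc(575,548),.0);f("black bot si",d,*si(600,212),.0)
f("bottle top sc",s,*sc(737,265),.092);
f("bottle bot sc",s,*sc(712,430),.0);
sc=lambda u,v:(220+u/6,210+v/6)
si=lambda u,v:(270+u/6,150+v/6)
f("green top sc",s,*sc(448,183),.046);f("green bot sc",s,*sc(443,280),.0)
f("green top si",d,*si(205,253),.046);f("green bot si",d,*si(200,345),0)
f("white top sc",s,*sc(192,362),.058);f("white top si",d,*si(374,378),.058)
f("black top si",d,*si(63,145),.058)
E
```

```text
Y [0.5365 0.1307 0.098 ]
Y [0.6754 0.1307 0.098 ]
Y [0.6761 0.0255 0.098 ]
Y [0.5362 0.0255 0.098 ]
Ybig [0.639  0.0936 0.101 ]
Ysmall [0.5668 0.0588 0.101 ]
B wr [ 0.5327 -0.0188  0.098 ]
B wr [ 0.6703 -0.0206  0.098 ]
B wr [ 0.67  -0.125  0.098]
B wr [ 0.5316 -0.1238  0.098 ]
Bring wr [ 0.5652 -0.0962  0.101 ]
mark wr [ 0.5745 -0.2196  0.122 ]
B sc [ 0.6657 -0.02    0.098 ]
B sc [ 0.6642 -0.1253  0.098 ]
B sc [ 0.5266 -0.1194  0.098 ]
B sc [ 0.5269 -0.0162  0.098 ]
B si [ 0.6681 -0.1193  0.098 ]
B si [ 0.6705 -0.0148  0.098 ]
Bring sc [ 0.5607 -0.0954  0.101 ]
Bring si [ 0.5646 -0.0923  0.101 ]
tabtop sc [ 0.6536 -0.2485  0.158 ]
tabtop si [ 0.6561 -0.2437  0.158 ]
mark sc [ 0.5764 -0.2223  0.118 ]
mark si [ 0.5698 -0.224   0.118 ]
basecorner sc [ 0.6029 -0.1665  0.093 ]
basecorner sc2 [ 0.6878 -0.1608  0.093 ]
basecorner si [ 0.6884 -0.1566  0.093 ]
bc si2 [ 0.6059 -0.1652  0.093 ]
bc si3 [ 0.695 -0.257  0.093]
black top sc [ 0.4363 -0.1138  0.148 ]
black top si [ 0.4396 -0.1108  0.148 ]
black bot sc [ 0.4344 -0.1148  0.09  ]
black bot si [ 0.4383 -0.1125  0.09  ]
bottle top sc [ 0.4318 -0.2215  0.182 ]
bottle bot sc [ 0.4291 -0.2191  0.09  ]
green top sc [ 0.4249 -0.0237  0.136 ]
green bot sc [ 0.424  -0.0237  0.09  ]
green top si [ 0.4272 -0.0208  0.136 ]
green bot si [ 0.4251 -0.0223  0.09  ]
white top sc [0.4337 0.092  0.148 ]
white top si [0.4359 0.096  0.148 ]
black top si [ 0.4415 -0.1082  0.148 ]
```

Call:
send_rows --pt "-1 0 0" --pt "-1 0 0" --pt "-1 0 0" --pt "-1 0 0" --pt "-1 0 0" --turn '[0, 0, 0, 0, 0]' --fingers 50

```text
time_s: 0.65
tcp_pos: [0.6248, -0.1509, 0.4025]
eef_rot: [-3.138, -0.002, 1.577]
contact_force: [0.5, 0.2, -1.1]
grip_width: 0.588
```

Call:
send_rows --pt "-1 0 0" --pt "-1 0 0" --pt "0 0 0" --turn '[0, 0, 0]'

```text
time_s: 0.95
tcp_pos: [0.6245, -0.2165, 0.4015]
eef_rot: [-3.137, -0.001, 1.574]
contact_force: [-0.1, -0.0, 0.2]
grip_width: 0.545
```

```bash
python3 - <<'E'
from h import *
s=get_state();print(s["time_s"],s["tcp_pos"],s["eef_rot"],s["grip_width"])
w=cam("wrist");im=get_image("wrist")[...,::-1]
np.savez("w1.npz",K=w[0],R=w[1],t=w[2]);cv2.imwrite("pics/wr1.png",im);crop(im,100,60,400,285,2.6,"wr1c.png")
E
```

```text
0.95 [ 0.62445326 -0.21648746  0.40147627] [-3.13683076e+00 -9.21275205e-04  1.57417602e+00] 0.5445954881245889
```

View pics/wr1.png

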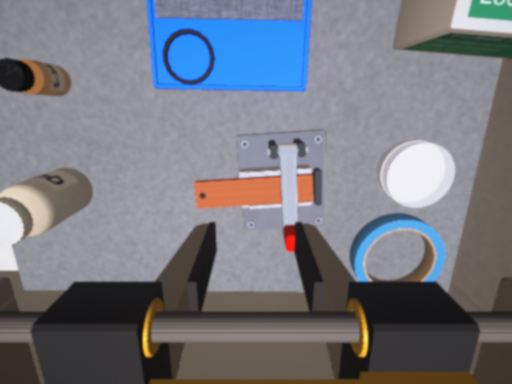

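View pics/wr1c.png

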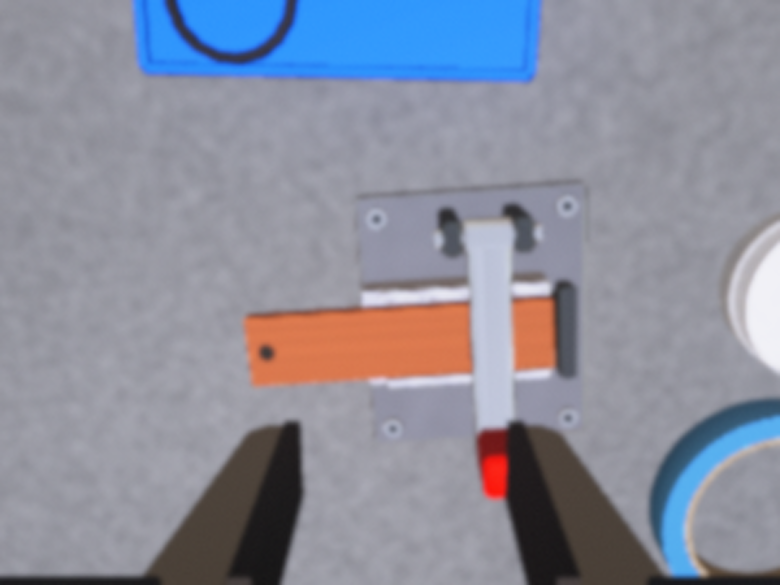

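```bash
python3 - <<'E'
from h import *
z=np.load("w1.npz");w=(z["K"],z["R"],z["t"])
g=lambda u,v,h:back(w,100+u/2.6,60+v/2.6,.09+h)
for n,u,v,h in [("baseTL",360,195,.004),("baseTR",586,182,.004),("cTL",246,315,.032),("cBL",254,385,.032),("mark",266,352,.032),("cTR",556,297,.032),("cBR",556,370,.032),("tabtop",494,492,.068),("tabbase",492,428,.043)]:
    print(n,g(u,v,h).round(4))
from scipy.optimize import least_squares
P=[(-55,13,.032,246,315),(-55,-13,.032,254,385),(-48,0,.032,266,352),(55,13,.032,556,297),(55,-13,.032,556,370)]
def r(x):
    o=[]
    for a,b,h,u,v in P:
        c,s=np.cos(x[2]),np.sin(x[2])
        p=[x[0]+(c*a-s*b)/1e3,x[1]+(s*a+c*b)/1e3,.09+h]
        o+=list(proj(w,p)[0]-[100+u/2.6,60+v/2.6])
    return o
s=least_squares(r,[.62,-.22,.05]);print(s.x,np.round(s.fun,1))
x=s.x;c,sn=np.cos(x[2]),np.sin(x[2])
for n,a,b in [("tab",32,-37),("hinge",32,38),("end",-40,0),("tabup",32,38-22)]: print(n,x[0]+(c*a-sn*b)/1e3,x[1]+(sn*a+c*b)/1e3)
a,b=32,-29-8
print("proj tabtop",(proj(w,[x[0]+(c*a-sn*b)/1e3,x[1]+(sn*a+c*b)/1e3,.158])[0]-[100,60])*2.6)
E
```

```text
baseTL [ 0.607 -0.167  0.094]
baseTR [ 0.6907 -0.1618  0.094 ]
cTL [ 0.5678 -0.2057  0.122 ]
cBL [ 0.5692 -0.2321  0.122 ]
mark [ 0.5742 -0.2194  0.122 ]
cTR [ 0.6767 -0.1986  0.122 ]
cBR [ 0.6785 -0.2257  0.122 ]
tabtop [ 0.6533 -0.2552  0.158 ]
tabbase [ 0.6549 -0.2437  0.133 ]
[ 0.62287491 -0.21568972  0.06385483] [-0.7  0.6 -0.4  0.1  0.8 -0.7  0.2  0.6  0.2 -0.6]
tab 0.6571707163863154 -0.25057235068711686
hinge 0.6523848580212572 -0.17572520271400033
end 0.5829564308720282 -0.2182421817175019
tabup 0.653788709808341 -0.19768036611944784
proj tabtop [506.3300643  479.38174431]
```

Call:
send_rows --pt "-0.6 0.5 0" --pt "-0.6 0.5 0.3" --pt "0 0 0" --turn '[-0.3, -0.16, 0]' --fingers 45

```text
time_s: 1.3
tcp_pos: [0.6558, -0.2485, 0.3915]
eef_rot: [-3.135, -0.004, 1.642]
contact_force: [0.2, 0.7, -0.0]
grip_width: 0.489
```

```bash
python3 - <<'E'
from h import *
s=get_state();print(s["time_s"],s["tcp_pos"],s["eef_rot"],s["grip_width"])
w=cam("wrist");im=get_image("wrist")[...,::-1]
np.savez("w2.npz",K=w[0],R=w[1],t=w[2]);crop(im,130,90,370,290,3,"wr2c.png")
im=get_image("scene")[...,::-1];crop(im,200,90,340,195,5,"sc2.png")
E
```

```text
1.3 [ 0.65576166 -0.24850133  0.39145985] [-3.1354625  -0.00432755  1.6416012 ] 0.4886374970441199
```

View pics/wr2c.png

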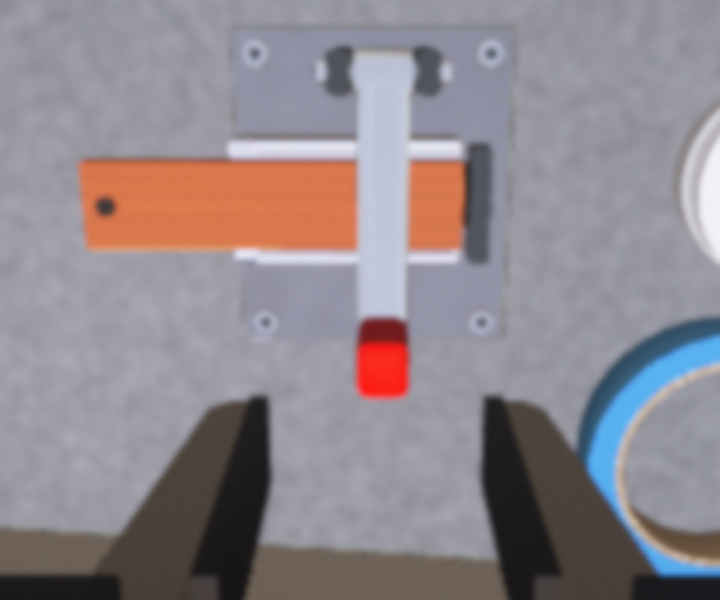

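View pics/sc2.png

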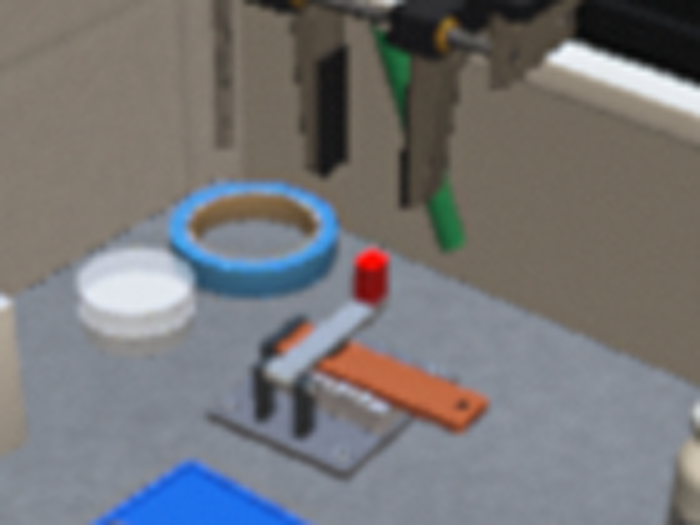

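```bash
python3 - <<'E'
from h import *
z=np.load("w2.npz");w=(z["K"],z["R"],z["t"])
print(back(w,130+383/3,90+371/3,.158), back(w,130+105/3,90+206/3,.122))
E
```

```text
[ 0.65669246 -0.24991767  0.158     ] [ 0.57433709 -0.21938021  0.122     ]
```

Call:
send_rows --pt "-0.05 0.03 0.8" --pt "0 0 0.8" --pt "0 0 0.75" --pt "0 0 0" --turn '[0, 0, 0, 0]'

```text
time_s: 1.8
tcp_pos: [0.6544, -0.243, 0.3232]
eef_rot: [-3.138, -0.005, 1.642]
contact_force: [0.1, 0.3, -0.1]
grip_width: 0.492
```

Call:
send_rows --pt "0 0 0" --pt "0 0 0" --pt "0 0 0" --pt "0 0 0" --pt "0 0 0" --turn '[0, 0, 0, 0, 0]' --fingers 5 --squeeze 12

```text
time_s: 2.3
tcp_pos: [0.6553, -0.241, 0.3288]
eef_rot: [3.14, -0.004, 1.643]
contact_force: [1.6, 1.6, -3.6]
grip_width: 0.148
```

Call:
send_rows --pt "0.14 0 -0.27" --pt "0.18 0 -0.25" --pt "0.21 0 -0.23" --turn '[0, 0, 0]'

```text
time_s: 2.6
tcp_pos: [0.6541, -0.2262, 0.3531]
eef_rot: [3.139, -0.001, 1.642]
contact_force: [1.5, -2.6, -0.9]
grip_width: 0.15
```

Call:
send_rows --pt "0.24 0 -0.2" --pt "0.26 0 -0.17" --pt "0.28 0 -0.13" --pt "0.3 0 -0.09" --turn '[0, 0, 0, 0]'

```text
time_s: 3.0
tcp_pos: [0.6514, -0.1917, 0.3748]
eef_rot: [3.138, 0.001, 1.642]
contact_force: [0.9, -2.4, 0.7]
grip_width: 0.148
```

Call:
send_rows --pt "0.3 0 -0.04" --pt "0.3 0 0" --pt "0.1 0 0.02" --turn '[0, 0, 0]'

```text
time_s: 3.3
tcp_pos: [0.6496, -0.1674, 0.3776]
eef_rot: [3.137, 0.001, 1.643]
contact_force: [-1.5, -1.4, 5.1]
grip_width: 0.148
```

```bash
python3 - <<'E'
from h import *
s=get_state();print(s["time_s"],s["tcp_pos"],s["contact_force"],s["grip_width"])
im=get_image("side")[...,::-1];crop(im,150,110,290,215,5,"si3.png")
im=get_image("scene")[...,::-1];crop(im,200,90,340,195,5,"sc3.png")
E
```

```text
3.3 [ 0.64959254 -0.16741342  0.37755109] [-1.53359347 -1.38396691  5.08397473] 0.14815326479754926
```

View pics/sc3.png

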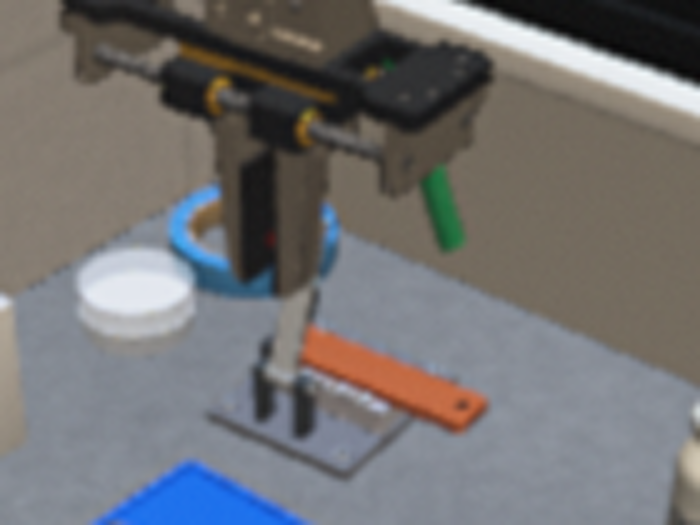

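View pics/si3.png

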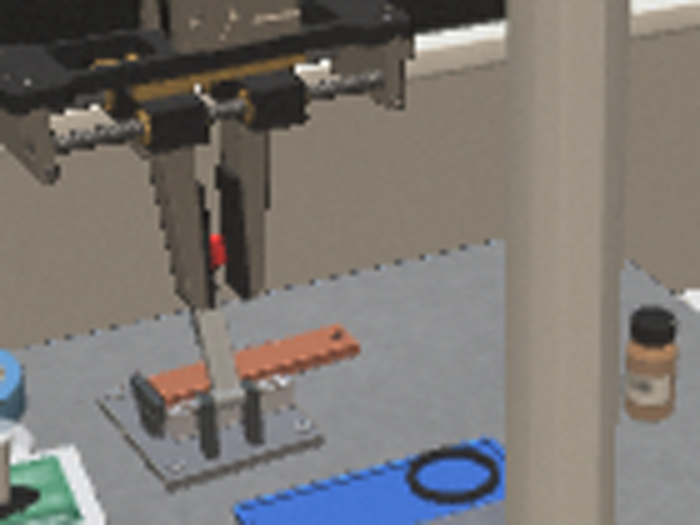

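Call:
send_rows --pt "0 0 0" --pt "0 0 0" --pt "0 0 0" --pt "0 0 -0.3" --pt "0 0 -1" --turn '[0, 0, 0, 0, 0]' --fingers 40

```text
time_s: 3.9
tcp_pos: [0.6479, -0.164, 0.4117]
eef_rot: [-3.136, -0.005, 1.644]
contact_force: [0.7, 0.7, -1.3]
grip_width: 0.436
```

```bash
python3 - <<'E'
from h import *
s=get_state();print(s["time_s"],s["tcp_pos"],s["contact_force"],s["grip_width"])
im=get_image("side")[...,::-1];crop(im,150,110,290,215,5,"si4.png")
im=get_image("scene")[...,::-1];crop(im,200,90,340,195,5,"sc4.png")
E
```

```text
3.9 [ 0.64791783 -0.16399666  0.41172663] [ 0.71568194  0.70580768 -1.28053355] 0.43617732345423493
```

View pics/sc4.png

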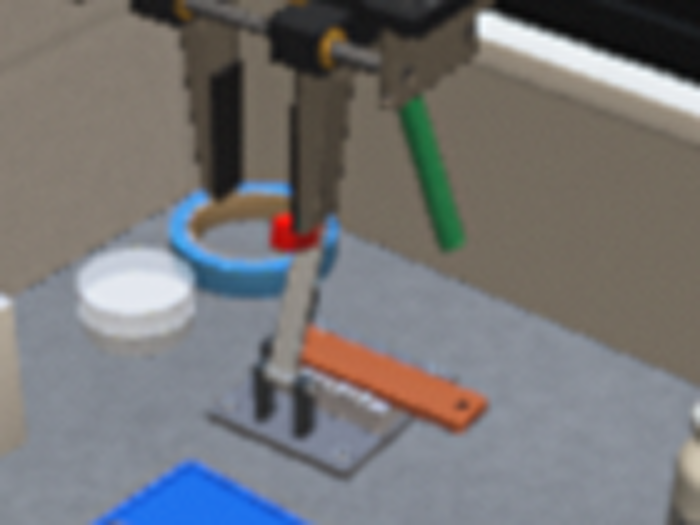

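View pics/si4.png

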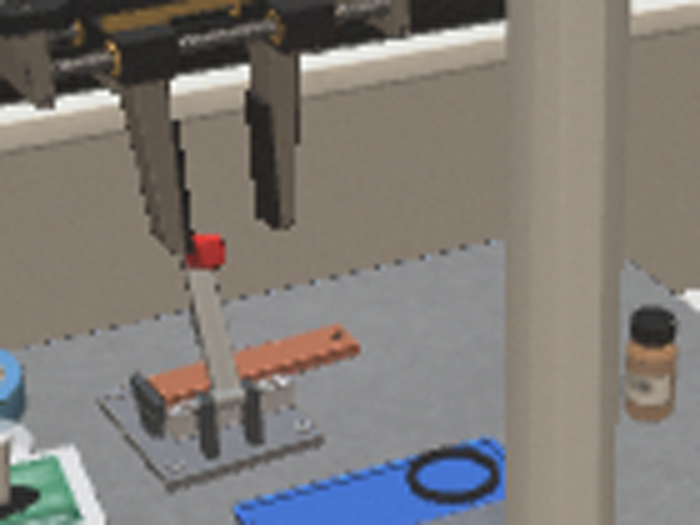

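Call:
send_rows --pt "0 0 -1" --pt "-0.8 -0.95 0" --pt "-0.8 -0.95 0" --pt "0 0 0" --pt "0 0 0" --turn '[0, -1, -1, -1, -1]' --fingers 50

```text
time_s: 4.5
tcp_pos: [0.5986, -0.2215, 0.4494]
eef_rot: [3.135, 0.003, 2.22]
contact_force: [0.9, -0.9, 0.6]
grip_width: 0.547
```

Call:
send_rows --pt "0 0 0" --pt "0 0 0" --pt "0 0 0" --pt "0 0 0" --pt "0 0 0" --turn '[-1, -1, -1, -1, -1]'

```text
time_s: 5.0
tcp_pos: [0.5976, -0.2224, 0.4486]
eef_rot: [3.138, 0.007, 2.946]
contact_force: [0.0, 0.3, 0.4]
grip_width: 0.542
```

Call:
send_rows --pt "0 0 0" --pt "0 0 0" --pt "0 0 0" --turn '[-1, -1, 0]'

```text
time_s: 5.3
tcp_pos: [0.5974, -0.2224, 0.4478]
eef_rot: [3.139, 0.007, -3.045]
contact_force: [-0.3, -0.2, -0.0]
grip_width: 0.546
```

Call:
send_rows --pt "0.12 0.16 0.9" --pt "0 0 0.9" --pt "0 0 0.9" --pt "0 0 0.9" --pt "0 0 0" --turn '[0.23, 0, 0, 0, 0]'

```text
time_s: 5.8
tcp_pos: [0.5943, -0.2177, 0.3376]
eef_rot: [3.14, 0.011, -3.101]
contact_force: [-0.2, -0.2, 0.8]
grip_width: 0.546
```

```bash
python3 - <<'E'
from h import *
s=get_state();print(s["time_s"],s["tcp_pos"],s["eef_rot"],s["grip_width"])
R=np.array(cv2.Rodrigues(np.zeros(3))[0])
from scipy.spatial.transform import Rotation as Ro
R=Ro.from_euler("xyz",s["eef_rot"]);print("tip",s["tcp_pos"]+R.apply([0,0,.19]))
im=get_image("wrist")[...,::-1];cv2.imwrite("pics/wr5.png",im)
im=get_image("scene")[...,::-1];crop(im,200,90,340,195,5,"sc5.png")
E
```

```text
5.8 [ 0.59429972 -0.21769628  0.33756977] [ 3.13970012  0.01053642 -3.10115883] 0.5455929874691676
tip [ 0.59628542 -0.21725607  0.14758066]
```

View pics/sc5.png

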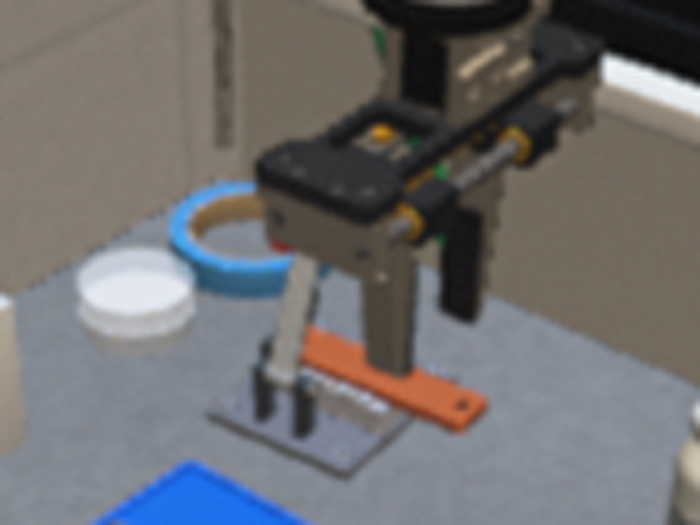

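View pics/wr5.png

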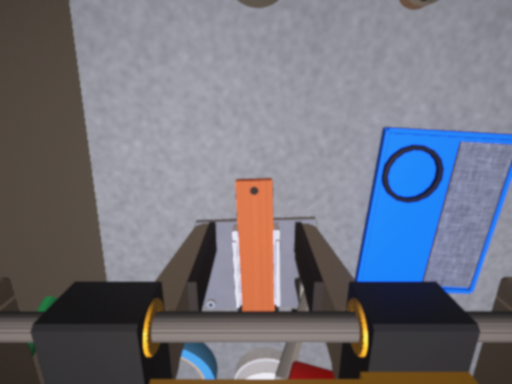

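Call:
send_rows --pt "0.08 0 0.6" --pt "0 0 0.5" --pt "0 0 0" --turn '[-0.17, 0, 0]'

```text
time_s: 6.2
tcp_pos: [0.5957, -0.2191, 0.3126]
eef_rot: [-3.138, 0.023, -3.08]
contact_force: [0.1, -0.1, -0.7]
grip_width: 0.549
```

Call:
send_rows --pt "0.17 0 0" --pt "0 0 0.25" --pt "0 0 0" --turn '[0, 0, 0]'

```text
time_s: 6.5
tcp_pos: [0.5913, -0.2198, 0.3072]
eef_rot: [-3.137, 0.026, -3.082]
contact_force: [-1.1, 0.6, -0.0]
grip_width: 0.545
```

Call:
send_rows --pt "0.05 0 0.09" --pt "0 0 0" --pt "0 0 0" --pt "0 0 0" --pt "0 0 0" --turn '[0, 0, 0, 0, 0]' --fingers 15 --squeeze 35

```text
time_s: 7.0
tcp_pos: [0.5901, -0.2196, 0.305]
eef_rot: [-3.137, 0.027, -3.082]
contact_force: [0.5, 0.7, -0.4]
grip_width: 0.278
```

```bash
python3 - <<'E'
from h import *
s=get_state();print(s["time_s"],s["tcp_pos"],s["eef_rot"],s["contact_force"],s["grip_width"]*92)
im=get_image("side")[...,::-1];crop(im,150,110,290,215,5,"si6.png")
im=get_image("scene")[...,::-1];crop(im,200,90,340,195,5,"sc6.png")
E
```

```text
7.0 [ 0.59011214 -0.21962219  0.30503295] [-3.1368908   0.02694045 -3.08230973] [ 0.45730788  0.73898382 -0.43118742] 25.618247917176202
```

View pics/sc6.png

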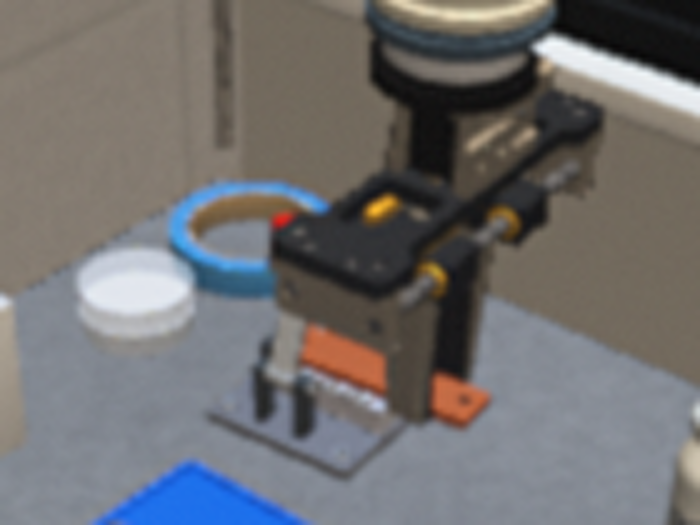

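View pics/si6.png

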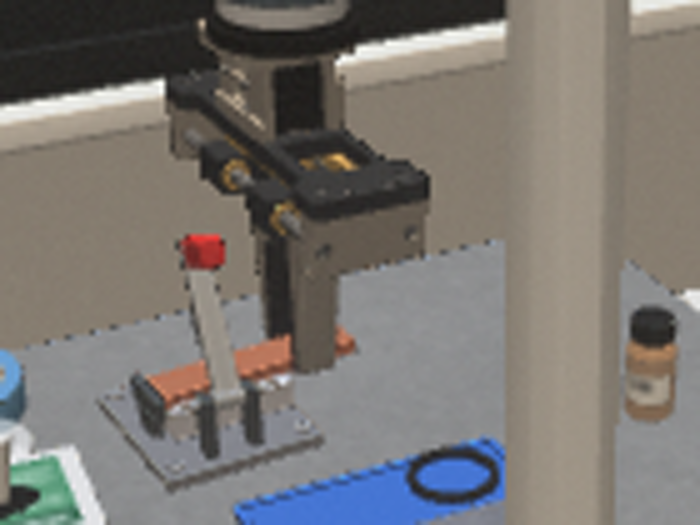

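Call:
send_rows --pt "0.4 0 -0.03" --pt "0.7 0 -0.04" --pt "0.8 0 -0.04" --turn '[0, 0, 0]'

```text
time_s: 7.4
tcp_pos: [0.5323, -0.2232, 0.3065]
eef_rot: [-3.136, 0.028, -3.08]
contact_force: [0.3, 0.2, -0.3]
grip_width: 0.279
```

Call:
send_rows --pt "0.3 0 -0.3" --pt "0.2 0 -0.8" --pt "0 0 -0.9" --pt "0 0 0" --turn '[0, 0, 0, 0]'

```text
time_s: 7.8
tcp_pos: [0.5105, -0.2243, 0.3689]
eef_rot: [-3.136, 0.025, -3.082]
contact_force: [0.2, 0.4, 0.2]
grip_width: 0.278
```

```bash
python3 - <<'E'
from h import *
s=get_state();print(s["time_s"],s["tcp_pos"],s["eef_rot"],s["contact_force"],s["grip_width"]*92)
im=get_image("side")[...,::-1];crop(im,150,110,310,230,5,"si7.png")
im=get_image("scene")[...,::-1];crop(im,220,90,380,210,5,"sc7.png")
E
```

```text
7.8 [ 0.51051957 -0.22427137  0.36893577] [-3.13623335  0.02456691 -3.08237878] [0.17732371 0.42234366 0.20544817] 25.581427870195228
```

View pics/sc7.png

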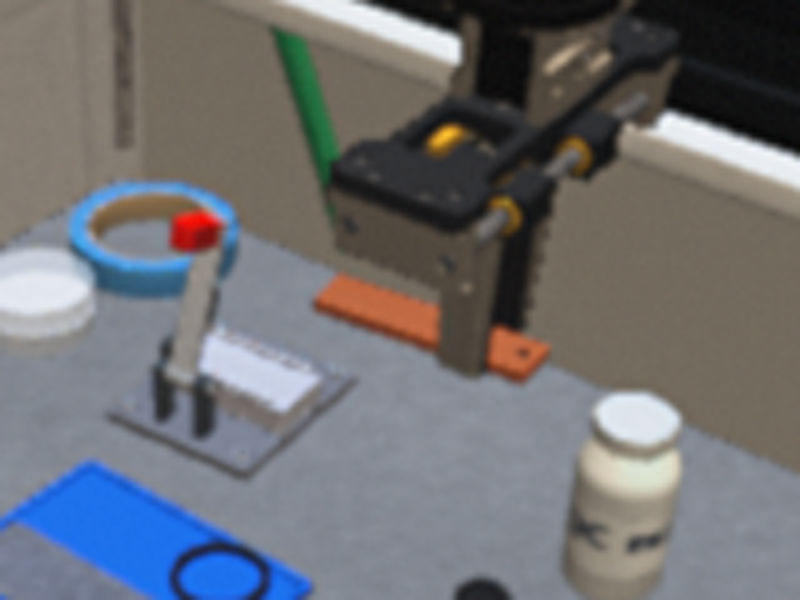

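View pics/si7.png

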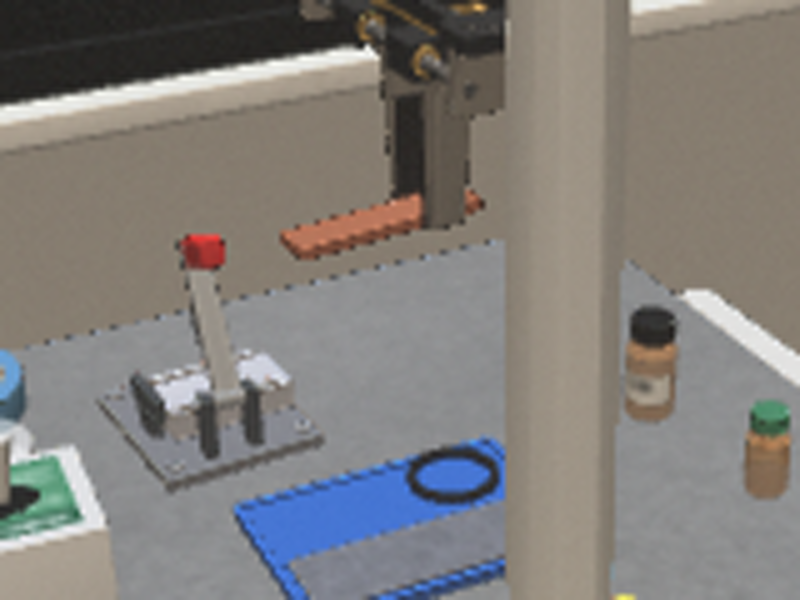

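Call:
send_rows --pt "0 1 0" --pt "0 1 0" --pt "-0.2 1 0" --pt "-0.6 1 0" --pt "-0.6 1 0" --turn '[0, 0, 0.2, 0.2, 0.14]'

```text
time_s: 8.4
tcp_pos: [0.5435, -0.0712, 0.3607]
eef_rot: [-3.14, 0.014, 3.117]
contact_force: [-0.2, 0.2, -1.5]
grip_width: 0.282
```

Call:
send_rows --pt "-0.6 0.7 0" --pt "0 0 0" --pt "0 0 0" --turn '[0, 0, 0]'

```text
time_s: 8.7
tcp_pos: [0.5632, -0.046, 0.3571]
eef_rot: [-3.141, 0.009, 3.121]
contact_force: [-1.4, -0.8, -1.0]
grip_width: 0.28
```

```bash
cat >> h.py <<'E'
from scipy.spatial.transform import Rotation as Ro
def st():
    s=get_state();R=Ro.from_euler("xyz",s["eef_rot"])
    print("t",s["time_s"],"tcp",s["tcp_pos"].round(4),"rot",s["eef_rot"].round(3),"tip",(s["tcp_pos"]+R.apply([0,0,.19])).round(4),"pinch",(s["tcp_pos"]+R.apply([0,0,.1714])).round(4),"F",s["contact_force"].round(1),"w",round(s["grip_width"]*92,1))
    return s,R
def go(target_pinch, yaw=None):
    "world shift needed -> tool slides (rows of 30mm) and turn (units of 8deg)"
    s,R=st();d=np.array(target_pinch)-(s["tcp_pos"]+R.apply([0,0,.1714]))
    print("slide units",(R.inv().apply(d)/.03).round(2),"turn",None if yaw is None else round(-((yaw-s["eef_rot"][2]+np.pi)%(2*np.pi)-np.pi)/np.radians(8),2))
E
python3 - <<'E'
from h import *
st();w=cam("wrist")
im=get_image("wrist")[...,::-1];cv2.imwrite("pics/wr8.png",im)
im=get_image("scene")[...,::-1];crop(im,180,120,340,240,5,"sc8.png")
np.savez("w8.npz",K=w[0],R=w[1],t=w[2])
E
```

```text
t 8.7 tcp [ 0.5632 -0.046   0.3571] rot [-3.141  0.009  3.121] tip [ 0.565  -0.0462  0.1671] pinch [ 0.5648 -0.0462  0.1857] F [-1.4 -0.8 -1. ] w 25.8
```

View pics/sc8.png

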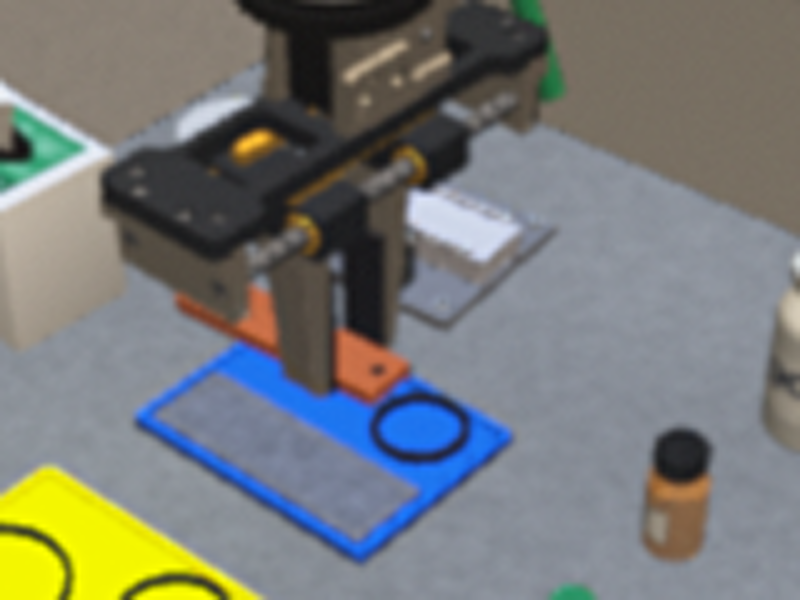

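View pics/wr8.png

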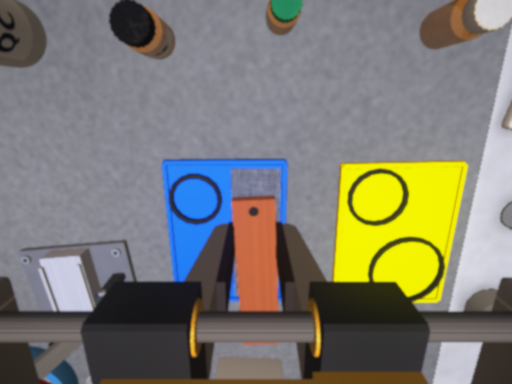

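Call:
send_rows --pt "-0.28 0 0.5" --pt "0 0 0.7" --pt "0 0 0.6" --pt "0 0 0" --turn '[-0.05, 0, 0, 0]'

```text
time_s: 9.2
tcp_pos: [0.5703, -0.0507, 0.302]
eef_rot: [-3.14, 0.01, 3.123]
contact_force: [0.1, -0.8, 0.4]
grip_width: 0.28
```

```bash
python3 - <<'E'
from h import *
go([.5735,-.0457,.1215],3.13)
E
```

```text
t 9.2 tcp [ 0.5703 -0.0507  0.302 ] rot [-3.14   0.01   3.123] tip [ 0.5721 -0.051   0.112 ] pinch [ 0.572  -0.051   0.1306] F [ 0.1 -0.8  0.4] w 25.8
slide units [-0.05  0.18  0.3 ] turn -0.05
```

Call:
send_rows --pt "-0.05 0.2 0.1" --pt "0 0 0.22" --pt "0 0 0" --turn '[0, 0, 0]'

```text
time_s: 9.5
tcp_pos: [0.5718, -0.0458, 0.2932]
eef_rot: [-3.14, 0.011, 3.121]
contact_force: [0.2, -0.6, -0.9]
grip_width: 0.278
```

```bash
python3 - <<'E'
from h import *
go([.5735,-.0457,.1205],3.13)
im=get_image("scene")[...,::-1];crop(im,180,120,340,240,5,"sc9.png")
im=get_image("side")[...,::-1];crop(im,170,140,310,245,5,"si9.png")
E
```

```text
t 9.5 tcp [ 0.5718 -0.0458  0.2932] rot [-3.14   0.011  3.121] tip [ 0.5738 -0.0461  0.1032] pinch [ 0.5736 -0.0461  0.1218] F [ 0.2 -0.6 -0.9] w 25.6
slide units [0.   0.01 0.04] turn -0.07
```

View pics/sc9.png

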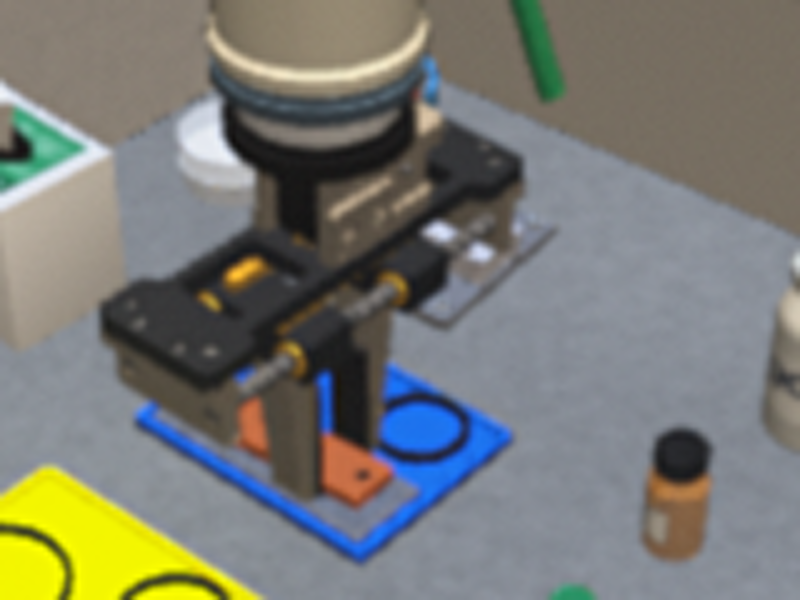

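View pics/si9.png

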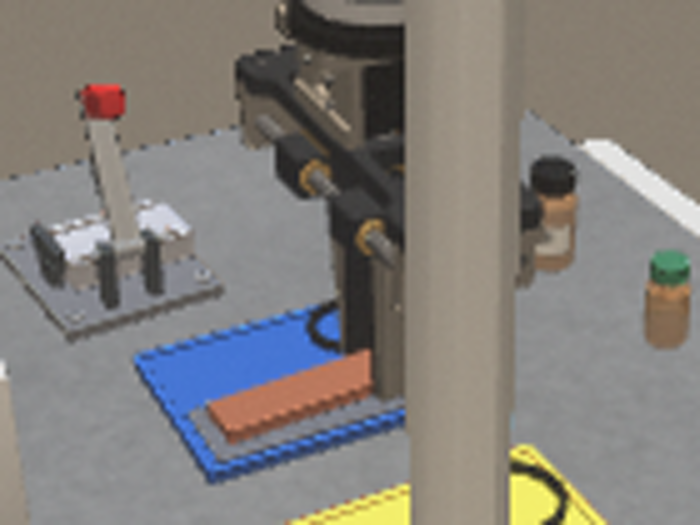

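Call:
send_rows --pt "0 0.02 0.08" --pt "0 0 0.03" --pt "0 0 0" --turn '[0, 0, 0]'

```text
time_s: 9.9
tcp_pos: [0.5726, -0.0451, 0.2915]
eef_rot: [-3.14, 0.014, 3.121]
contact_force: [1.2, 0.2, -0.3]
grip_width: 0.279
```

Open only slightly first, then rise.

Call:
send_rows --pt "0 0 0" --pt "0 0 0" --pt "0 0 -0.3" --pt "0 0 -1" --pt "0 0 -1" --turn '[0, 0, 0, 0, 0]' --fingers 40

```text
time_s: 10.4
tcp_pos: [0.5705, -0.0448, 0.3598]
eef_rot: [-3.14, 0.007, 3.121]
contact_force: [-0.2, 0.5, 0.2]
grip_width: 0.434
```

Call:
send_rows --pt "0 0 -1" --pt "0.5 0 -0.5" --pt "0 0 0" --turn '[0, 0, 0]'

```text
time_s: 10.7
tcp_pos: [0.5558, -0.0445, 0.4126]
eef_rot: [-3.14, 0.014, 3.121]
contact_force: [0.1, -0.8, -0.2]
grip_width: 0.431
```

```bash
python3 - <<'E'
from h import *
st();w=cam("wrist")
im=get_image("wrist")[...,::-1];cv2.imwrite("pics/wr10.png",im);crop(im,150,110,350,260,4,"wr10c.png")
im=get_image("scene")[...,::-1];crop(im,180,120,340,240,5,"sc10.png")
np.savez("w10.npz",K=w[0],R=w[1],t=w[2])
E
```

```text
t 10.7 tcp [ 0.5558 -0.0445  0.4126] rot [-3.14   0.014  3.121] tip [ 0.5586 -0.0449  0.2226] pinch [ 0.5583 -0.0449  0.2412] F [ 0.1 -0.8 -0.2] w 39.7
```

View pics/sc10.png

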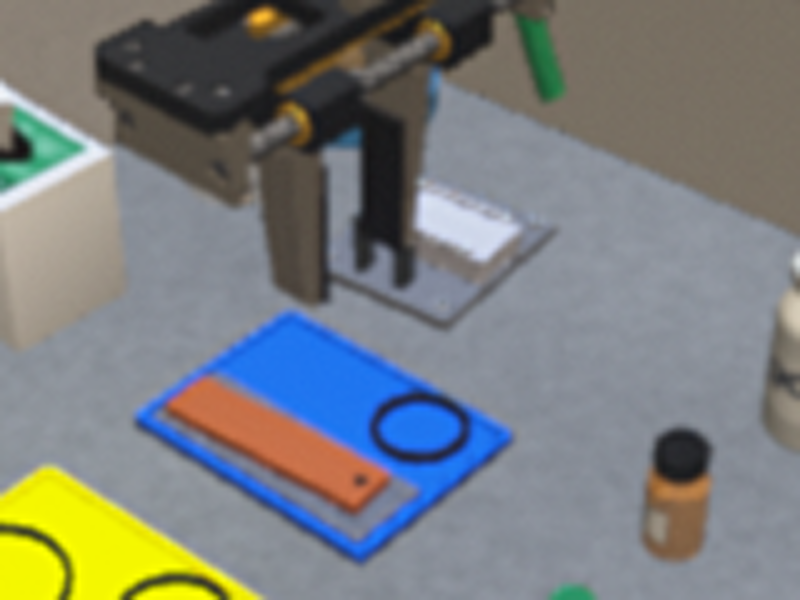

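View pics/wr10.png

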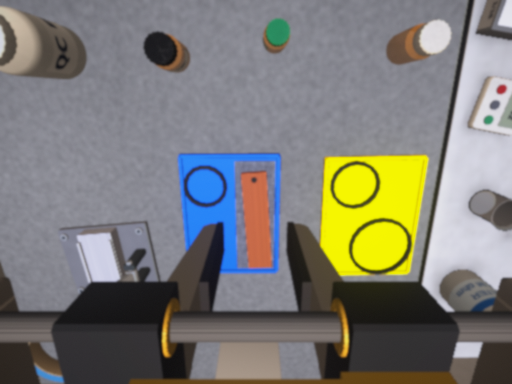

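```bash
python3 - <<'E'
from h import *
im=cv2.imread("pics/wr10.png");crop(im,170,145,290,280,4.4,"wr10c.png")
E
```

```text
(no output)
```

View pics/wr10c.png

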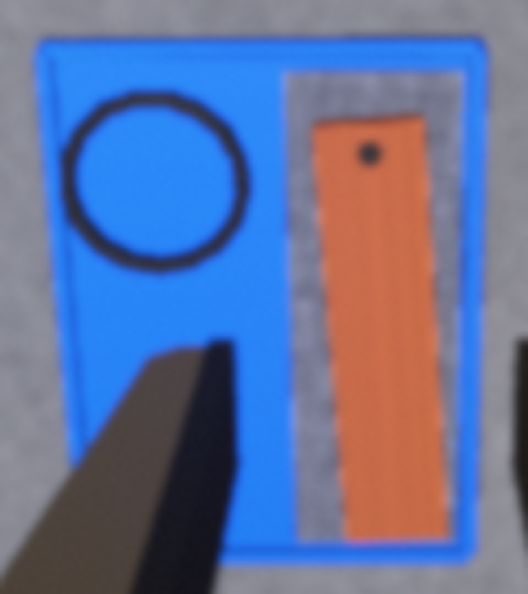

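```bash
python3 - <<'E'
from h import *
z=np.load("w10.npz");w=(z["K"],z["R"],z["t"])
g=lambda u,v,h:back(w,170+u/4.4,145+v/4.4,h)
for n,u,v,h in [("m",369,154,.107),("c1",313,127,.107),("c2",424,117,.107),("c3",345,540,.107),("c4",448,538,.107),("b1",38,42,.098),("b2",487,40,.098),("b3",475,562,.098),("ring",155,181,.101),("pad1",282,72,.099),("pad2",465,72,.099),("pad3",297,542,.099)]:
    print(n,g(u,v,h).round(4))
E
```

```text
m [ 0.5552 -0.0466  0.107 ]
c1 [ 0.5485 -0.0592  0.107 ]
c2 [ 0.5467 -0.0339  0.107 ]
c3 [ 0.6571 -0.0548  0.107 ]
c4 [ 0.657  -0.0287  0.107 ]
b1 [ 0.5295 -0.1222  0.098 ]
b2 [ 0.5311 -0.019   0.098 ]
b3 [ 0.6703 -0.0211  0.098 ]
ring [ 0.5626 -0.0972  0.101 ]
pad1 [ 0.5374 -0.0663  0.099 ]
pad2 [ 0.5383 -0.0241  0.099 ]
pad3 [ 0.6627 -0.0677  0.099 ]
```

```bash
python3 - <<'E'
from h import *
z=np.load("w10.npz");w=(z["K"],z["R"],z["t"])
print(back(w,159.5,46,.148),back(w,277.5,32,.136),back(w,434.5,37,.148))
go([.4255,-.0225,.22],1.571)
E
```

```text
[ 0.43682148 -0.11473513  0.148     ] [ 0.42712971 -0.02529865  0.136     ] [0.43493968 0.09056848 0.148     ]
t 10.8 tcp [ 0.5566 -0.0445  0.4107] rot [-3.14   0.014  3.121] tip [ 0.5592 -0.0449  0.2207] pinch [ 0.5589 -0.0449  0.2393] F [-1.1  0.5  0.1] w 40.1
slide units [4.47 0.66 0.58] turn 11.1
```

Call:
send_rows --pt "1 0.15 0" --pt "1 0.15 0" --pt "1 0.15 0" --pt "0.9 0.15 0" --pt "0.6 0 0" --turn '[0, 0, 0, 0, 1]' --fingers 50

```text
time_s: 11.3
tcp_pos: [0.4204, -0.0233, 0.4033]
eef_rot: [-3.141, 0.008, 2.981]
contact_force: [0.4, -0.4, -0.1]
grip_width: 0.54
```

Call:
send_rows --pt "0 0 0" --pt "0 0 0" --pt "0 0 0" --pt "0 0 0" --pt "0 0 0" --turn '[1, 1, 1, 1, 1]'

```text
time_s: 11.8
tcp_pos: [0.418, -0.0229, 0.3982]
eef_rot: [-3.14, -0.0, 2.253]
contact_force: [0.1, 0.8, -0.1]
grip_width: 0.546
```

Call:
send_rows --pt "0 0 0" --pt "0 0 0" --pt "0 0 0" --pt "0 0 0" --pt "0 0 0" --turn '[1, 1, 1, 1, 0]'

```text
time_s: 12.3
tcp_pos: [0.4189, -0.0228, 0.3931]
eef_rot: [-3.132, -0.001, 1.669]
contact_force: [-0.8, -0.8, -0.4]
grip_width: 0.546
```

```bash
python3 - <<'E'
from h import *
go([.4262,-.024,.22],1.571)
w=cam("wrist");im=get_image("wrist")[...,::-1];cv2.imwrite("pics/wr11.png",im)
np.savez("w11.npz",K=w[0],R=w[1],t=w[2])
E
```

```text
t 12.3 tcp [ 0.4189 -0.0228  0.3931] rot [-3.132e+00 -1.000e-03  1.669e+00] tip [ 0.417  -0.0229  0.2031] pinch [ 0.4172 -0.0229  0.2217] F [-0.8 -0.8 -0.4] w 50.3
slide units [-0.07  0.29  0.05] turn 0.7
```

View pics/wr11.png

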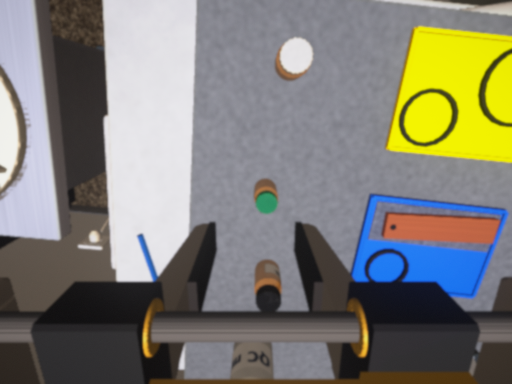

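```bash
python3 - <<'E'
from h import *
z=np.load("w11.npz");w=(z["K"],z["R"],z["t"])
print(back(w,266,202,.136),back(w,296,53,.148),back(w,387,266,.101),back(w,429,117.5,.101))
E
```

```text
[ 0.42602675 -0.02334424  0.136     ] [0.43404521 0.09316455 0.148     ] [ 0.56252266 -0.09395301  0.101     ] [0.56477647 0.05891783 0.101     ]
```

Call:
send_rows --pt "-0.03 0.3 0" --pt "0 0 0.8" --pt "0 0 0.8" --pt "0 0 0" --turn '[0.7, 0, 0, 0]'

```text
time_s: 12.75
tcp_pos: [0.4284, -0.0228, 0.3427]
eef_rot: [-3.131, 0.0, 1.59]
contact_force: [-0.5, -0.7, 0.0]
grip_width: 0.545
```

```bash
python3 - <<'E'
from h import *
go([.426,-.0235,.122],1.571)
E
```

```text
t 12.75 tcp [ 0.4284 -0.0228  0.3427] rot [-3.131  0.     1.59 ] tip [ 0.4264 -0.0229  0.1527] pinch [ 0.4266 -0.0229  0.1713] F [-0.5 -0.7  0. ] w 50.1
slide units [-0.02 -0.    1.64] turn 0.14
```

Call:
send_rows --pt "0 0 0.8" --pt "0 0 0.75" --pt "0 0 0" --turn '[0.1, 0, 0]'

```text
time_s: 13.05
tcp_pos: [0.4291, -0.0229, 0.2964]
eef_rot: [-3.132, 0.0, 1.585]
contact_force: [0.5, 0.6, 0.1]
grip_width: 0.545
```

Call:
send_rows --pt "0 0 0" --pt "0 0 0" --pt "0 0 0" --pt "0 0 0" --turn '[0, 0, 0, 0]' --fingers 12 --squeeze 15

```text
time_s: 13.45
tcp_pos: [0.4307, -0.023, 0.3002]
eef_rot: [-3.135, 0.001, 1.589]
contact_force: [0.2, 0.1, -0.3]
grip_width: 0.229
```

Call:
send_rows --pt "0 0 -0.4" --pt "0 0 -1" --pt "0 0 -0.5" --pt "0 0 0" --turn '[0, 0, 0, 0]'

```text
time_s: 13.85
tcp_pos: [0.4311, -0.023, 0.3607]
eef_rot: [-3.137, 0.001, 1.59]
contact_force: [-0.4, 0.2, -0.5]
grip_width: 0.229
```

```bash
python3 - <<'E'
from h import *
go([.564,-.097,.18],1.571)
im=get_image("scene")[...,::-1];crop(im,220,130,360,280,4,"sc12.png")
E
```

```text
t 13.85 tcp [ 0.4311 -0.023   0.3607] rot [-3.137e+00  1.000e-03  1.590e+00] tip [ 0.4302 -0.0231  0.1707] pinch [ 0.4303 -0.0231  0.1893] F [-0.4  0.2 -0.5] w 21.0
slide units [-2.55  4.41  0.29] turn 0.13
```

View pics/sc12.png

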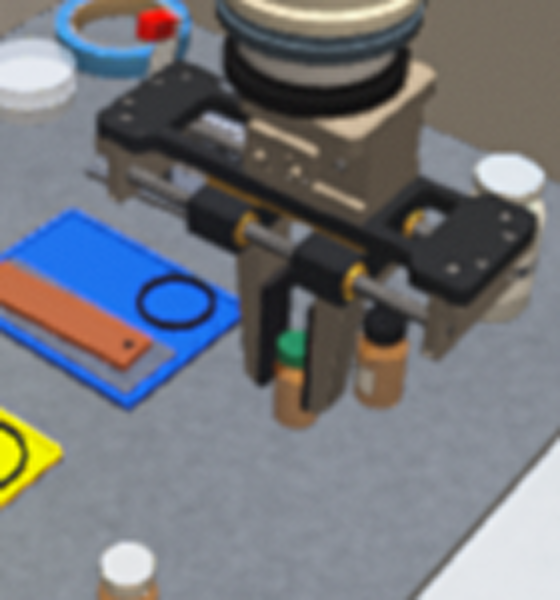

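Call:
send_rows --pt "-0.3 0.6 0" --pt "-0.55 0.95 0" --pt "-0.55 0.95 0" --pt "-0.55 0.95 0" --pt "-0.5 0.85 0" --turn '[0.1, 0, 0, 0, 0]'

```text
time_s: 14.4
tcp_pos: [0.5604, -0.0963, 0.3547]
eef_rot: [-3.131, -0.001, 1.578]
contact_force: [0.3, 0.8, -0.2]
grip_width: 0.227
```

Call:
send_rows --pt "0 0 0" --pt "0 0 0" --turn '[0, 0]'

```text
time_s: 14.6
tcp_pos: [0.5623, -0.0979, 0.352]
eef_rot: [-3.129, -0.001, 1.576]
contact_force: [-0.1, 0.0, 0.0]
grip_width: 0.228
```

```bash
python3 - <<'E'
from h import *
go([.564,-.097,.137],1.571)
w=cam("wrist");im=get_image("wrist")[...,::-1];cv2.imwrite("pics/wr13.png",im)
im=get_image("scene")[...,::-1];crop(im,200,130,340,235,5,"sc13.png")
E
```

```text
t 14.6 tcp [ 0.5623 -0.0979  0.352 ] rot [-3.129e+00 -1.000e-03  1.576e+00] tip [ 0.56   -0.0978  0.1621] pinch [ 0.5602 -0.0978  0.1807] F [-0.1  0.   0. ] w 21.0
slide units [0.02 0.14 1.45] turn 0.04
```

View pics/sc13.png

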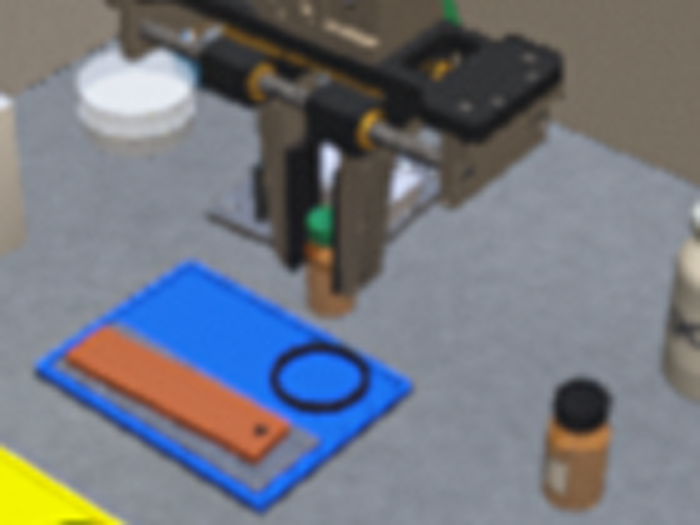

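View pics/wr13.png

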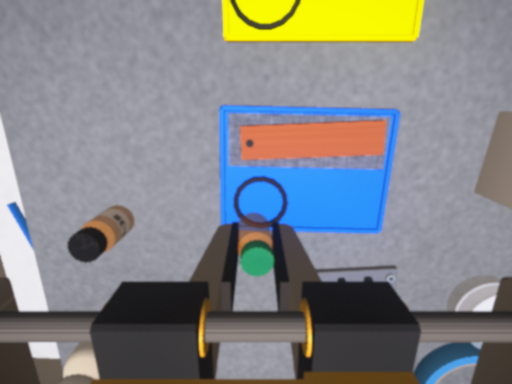

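Call:
send_rows --pt "0.03 0.14 0.4" --pt "0 0 0.5" --pt "0 0 0.3" --pt "0 0 0" --turn '[0, 0, 0, 0]'

```text
time_s: 15.1
tcp_pos: [0.5637, -0.0946, 0.3138]
eef_rot: [-3.129, -0.001, 1.578]
contact_force: [-0.1, -0.1, -0.2]
grip_width: 0.231
```

```bash
python3 - <<'E'
from h import *
go([.564,-.097,.136],1.571)
im=get_image("scene")[...,::-1];crop(im,200,130,340,235,5,"sc14.png")
im=get_image("side")[...,::-1];crop(im,170,140,310,245,5,"si14.png")
E
```

```text
t 15.1 tcp [ 0.5637 -0.0946  0.3138] rot [-3.129e+00 -1.000e-03  1.578e+00] tip [ 0.5613 -0.0944  0.1238] pinch [ 0.5615 -0.0944  0.1424] F [-0.1 -0.1 -0.2] w 21.2
slide units [-0.09  0.08  0.21] turn 0.05
```

View pics/sc14.png

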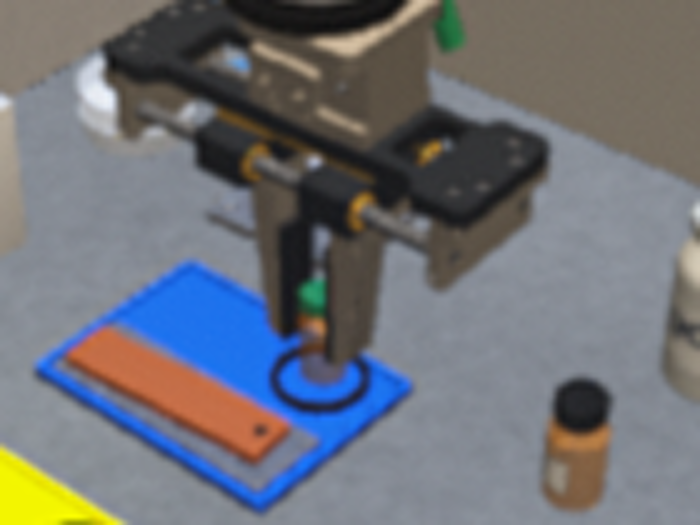

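View pics/si14.png

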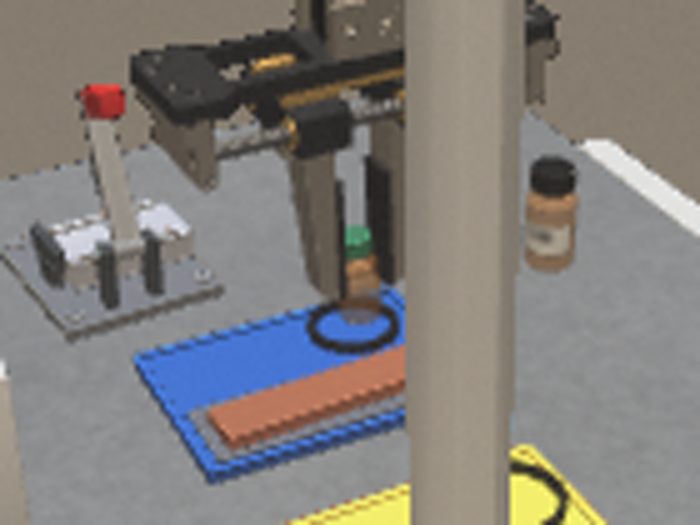

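Call:
send_rows --pt "-0.08 0.06 0.1" --pt "0 0 0.1" --pt "0 0 0.05" --pt "0 0 0" --turn '[0, 0, 0, 0]'

```text
time_s: 15.6
tcp_pos: [0.5666, -0.0974, 0.3084]
eef_rot: [-3.133, -0.0, 1.578]
contact_force: [-0.0, 0.2, 0.3]
grip_width: 0.229
```

```bash
python3 - <<'E'
from h import *
go([.564,-.097,.135],1.571)
im=get_image("side")[...,::-1];crop(im,200,150,290,215,8,"si15.png")
E
```

```text
t 15.6 tcp [ 0.5666 -0.0974  0.3084] rot [-3.133 -0.     1.578] tip [ 0.5651 -0.0974  0.1184] pinch [ 0.5652 -0.0974  0.137 ] F [-0.   0.2  0.3] w 21.1
slide units [ 0.01 -0.04  0.07] turn 0.05
```

View pics/si15.png

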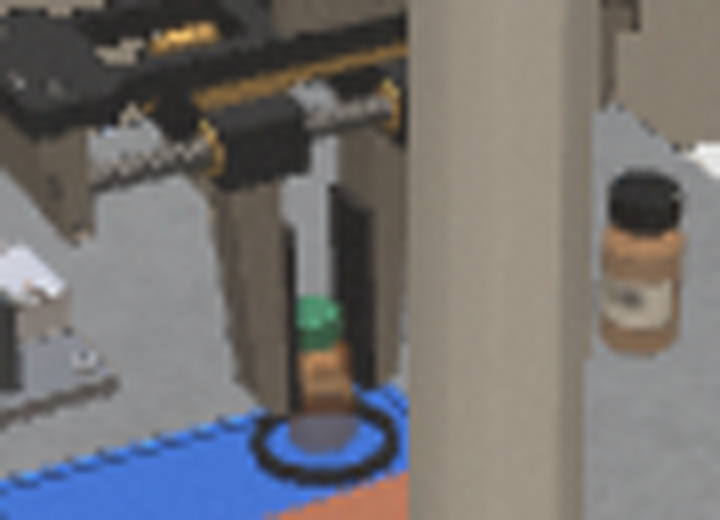

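Call:
send_rows --pt "0 -0.03 0.09" --pt "0 0 0" --turn '[0, 0]'

```text
time_s: 15.85
tcp_pos: [0.5659, -0.0975, 0.3061]
eef_rot: [-3.135, 0.0, 1.578]
contact_force: [1.0, -0.4, 0.0]
grip_width: 0.228
```

Call:
send_rows --pt "0 0 0.06" --pt "0 0 0" --turn '[0, 0]'

```text
time_s: 16.05
tcp_pos: [0.5658, -0.0974, 0.3056]
eef_rot: [-3.134, -0.0, 1.578]
contact_force: [-0.3, 0.6, -0.2]
grip_width: 0.231
```

Call:
send_rows --pt "0 0 0" --pt "0 0 0" --pt "0 0 0" --pt "0 0 0" --turn '[0, 0, 0, 0]' --fingers 36

```text
time_s: 16.45
tcp_pos: [0.5658, -0.0974, 0.3054]
eef_rot: [-3.135, -0.0, 1.578]
contact_force: [-0.5, -0.5, 0.4]
grip_width: 0.387
```

Call:
send_rows --pt "0 0 -0.8" --pt "0 0 -1" --pt "0 0 -1" --pt "0 0 0" --turn '[0, 0, 0, 0]'

```text
time_s: 16.85
tcp_pos: [0.5661, -0.0973, 0.3904]
eef_rot: [-3.131, -0.001, 1.578]
contact_force: [0.7, 0.2, 0.3]
grip_width: 0.394
```

```bash
python3 - <<'E'
from h import *
go([.437,-.1125,.2],1.571)
w=cam("wrist");im=get_image("wrist")[...,::-1];cv2.imwrite("pics/wr16.png",im);np.savez("w16.npz",K=w[0],R=w[1],t=w[2])
im=get_image("scene")[...,::-1];crop(im,200,130,340,235,5,"sc16.png")
E
```

```text
t 16.85 tcp [ 0.5661 -0.0973  0.3904] rot [-3.131e+00 -1.000e-03  1.578e+00] tip [ 0.564  -0.0972  0.2004] pinch [ 0.5642 -0.0972  0.219 ] F [0.7 0.2 0.3] w 36.2
slide units [-0.48 -4.24  0.68] turn 0.05
```

View pics/sc16.png

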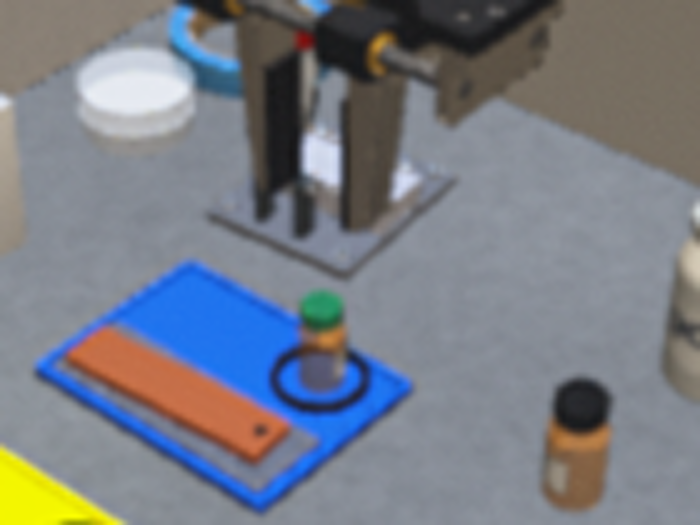

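View pics/wr16.png

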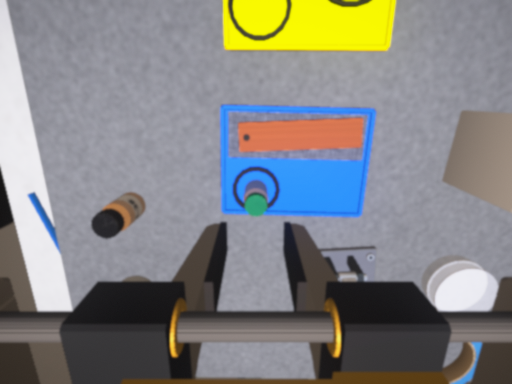

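Call:
send_rows --pt "-0.12 -0.9 0" --pt "-0.12 -0.9 0" --pt "-0.12 -0.9 0" --pt "-0.12 -0.9 0" --pt "0 -0.7 0" --turn '[0, 0, 0, 0, 0]' --fingers 55

```text
time_s: 17.45
tcp_pos: [0.4315, -0.1122, 0.3814]
eef_rot: [-3.116, -0.004, 1.58]
contact_force: [-0.2, 0.1, -0.3]
grip_width: 0.601
```

Call:
send_rows --pt "0 0 0" --pt "0 0 0" --turn '[0, 0]'

```text
time_s: 17.65
tcp_pos: [0.4288, -0.112, 0.3792]
eef_rot: [-3.112, -0.005, 1.579]
contact_force: [0.2, -0.8, -0.3]
grip_width: 0.598
```

```bash
python3 - <<'E'
from h import *
z=np.load("w16.npz");w=(z["K"],z["R"],z["t"])
print(back(w,106.5,222.5,.148))
go([.4373,-.113,.122],1.571)
w=cam("wrist");im=get_image("wrist")[...,::-1];cv2.imwrite("pics/wr17.png",im);np.savez("w17.npz",K=w[0],R=w[1],t=w[2])
E
```

```text
[ 0.44097395 -0.11268609  0.148     ]
t 17.65 tcp [ 0.4288 -0.112   0.3792] rot [-3.112 -0.005  1.579] tip [ 0.4231 -0.1111  0.1893] pinch [ 0.4237 -0.1112  0.2079] F [ 0.2 -0.8 -0.3] w 55.0
slide units [-0.08  0.54  2.85] turn 0.06
```

View pics/wr17.png

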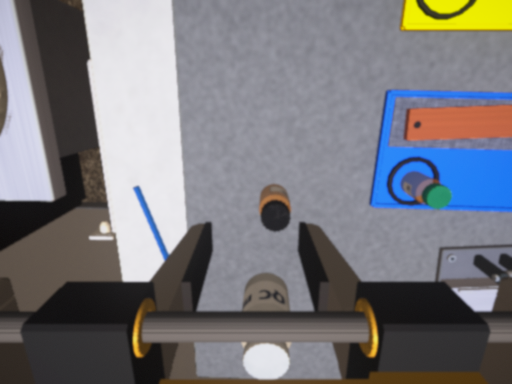

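```bash
python3 - <<'E'
from h import *
z=np.load("w17.npz");w=(z["K"],z["R"],z["t"])
print(back(w,276.5,216.5,.148),back(w,266,361,.182))
go([.438,-.113,.122],1.571)
E
```

```text
[ 0.43877414 -0.11454367  0.148     ] [ 0.4324878  -0.22040219  0.182     ]
t 17.7 tcp [ 0.4289 -0.112   0.3791] rot [-3.111 -0.005  1.579] tip [ 0.4231 -0.111   0.1892] pinch [ 0.4237 -0.1111  0.2078] F [-0.5 -1.1 -0. ] w 55.2
slide units [-0.08  0.56  2.84] turn 0.06
```

Call:
send_rows --pt "-0.08 0.56 0" --pt "0 0 0.6" --pt "0 0 0.7" --pt "0 0 0.6" --pt "0 0 0" --turn '[0, 0, 0, 0, 0]'

```text
time_s: 18.2
tcp_pos: [0.4498, -0.114, 0.3185]
eef_rot: [-3.113, -0.005, 1.58]
contact_force: [-0.7, 0.9, -0.1]
grip_width: 0.598
```

```bash
python3 - <<'E'
from h import *
go([.438,-.1135,.122],1.571)
E
```

```text
t 18.2 tcp [ 0.4498 -0.114   0.3185] rot [-3.113 -0.005  1.58 ] tip [ 0.4444 -0.1131  0.1286] pinch [ 0.4449 -0.1131  0.1472] F [-0.7  0.9 -0.1] w 55.0
slide units [-0.01 -0.21  0.85] turn 0.07
```

Call:
send_rows --pt "0 -0.2 0.3" --pt "0 0 0.55" --pt "0 0 0" --turn '[0, 0, 0]'

```text
time_s: 18.5
tcp_pos: [0.4443, -0.1139, 0.2927]
eef_rot: [-3.114, -0.005, 1.581]
contact_force: [-0.5, 0.2, 0.1]
grip_width: 0.598
```

Call:
send_rows --pt "0 0 0" --pt "0 0 0" --pt "0 0 0" --pt "0 0 0" --turn '[0, 0, 0, 0]' --fingers 17 --squeeze 18

```text
time_s: 18.9
tcp_pos: [0.4451, -0.1141, 0.295]
eef_rot: [-3.117, -0.004, 1.581]
contact_force: [-0.2, -0.2, 0.6]
grip_width: 0.285
```

```bash
python3 - <<'E'
from h import *
go([.438,-.1135,.20],1.571)
E
```

```text
t 18.9 tcp [ 0.4451 -0.1141  0.295 ] rot [-3.117 -0.004  1.581] tip [ 0.4404 -0.1134  0.105 ] pinch [ 0.4409 -0.1134  0.1236] F [-0.2 -0.2  0.6] w 26.2
slide units [ 0.01 -0.16 -2.54] turn 0.07
```

Call:
send_rows --pt "0 0 -0.5" --pt "0 0 -1" --pt "0 0 -1" --pt "0 0 0" --turn '[0, 0, 0, 0]'

```text
time_s: 19.3
tcp_pos: [0.4469, -0.1144, 0.3732]
eef_rot: [-3.117, -0.004, 1.581]
contact_force: [-0.1, -0.3, -1.0]
grip_width: 0.285
```

```bash
python3 - <<'E'
from h import *
go([.566,.0585,.2],1.571)
E
```

```text
t 19.3 tcp [ 0.4469 -0.1144  0.3732] rot [-3.117 -0.004  1.581] tip [ 0.4422 -0.1136  0.1832] pinch [ 0.4426 -0.1137  0.2018] F [-0.1 -0.3 -1. ] w 26.2
slide units [ 5.7   4.17 -0.02] turn 0.07
```

Call:
send_rows --pt "0.5 0.4 -0.05" --pt "0.95 0.7 -0.05" --pt "0.95 0.7 -0.05" --pt "0.95 0.7 -0.05" --pt "0.95 0.7 -0.05" --turn '[0, 0, 0, 0, 0]'

```text
time_s: 19.8
tcp_pos: [0.5422, 0.017, 0.3787]
eef_rot: [-3.118, -0.002, 1.575]
contact_force: [0.9, 0.0, -0.7]
grip_width: 0.283
```

Call:
send_rows --pt "0.9 0.65 0" --pt "0.3 0.2 0" --pt "0 0 0" --turn '[0, 0, 0]'

```text
time_s: 20.1
tcp_pos: [0.5696, 0.0575, 0.3765]
eef_rot: [-3.118, -0.003, 1.579]
contact_force: [-0.5, 0.1, 0.2]
grip_width: 0.284
```

```bash
python3 - <<'E'
from h import *
go([.566,.0585,.14],1.571)
w=cam("wrist");im=get_image("wrist")[...,::-1];cv2.imwrite("pics/wr18.png",im);np.savez("w18.npz",K=w[0],R=w[1],t=w[2])
im=get_image("scene")[...,::-1];crop(im,140,150,300,270,5,"sc18.png")
E
```

```text
t 20.1 tcp [0.5696 0.0575 0.3765] rot [-3.118e+00 -3.000e-03  1.579e+00] tip [0.5651 0.058  0.1865] pinch [0.5655 0.0579 0.2051] F [-0.5  0.1  0.2] w 26.1
slide units [0.01 0.07 2.17] turn 0.06
```

View pics/sc18.png

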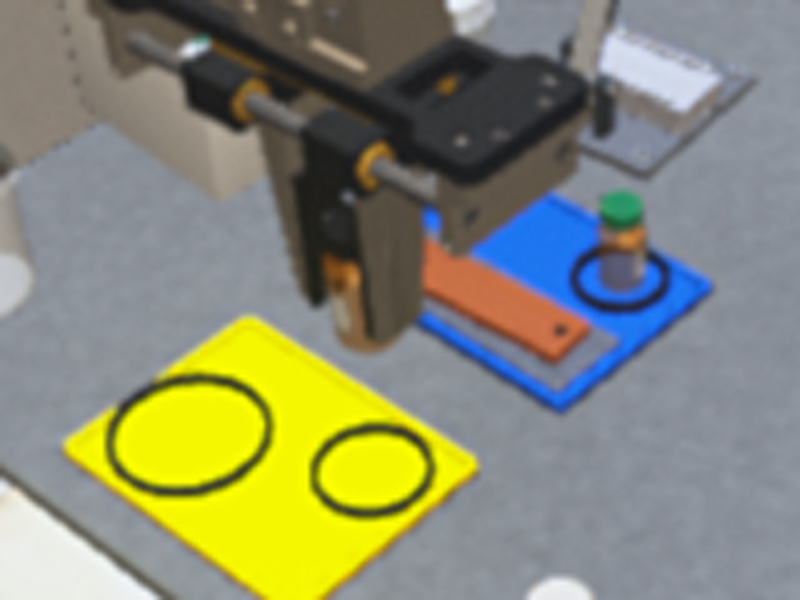

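View pics/wr18.png

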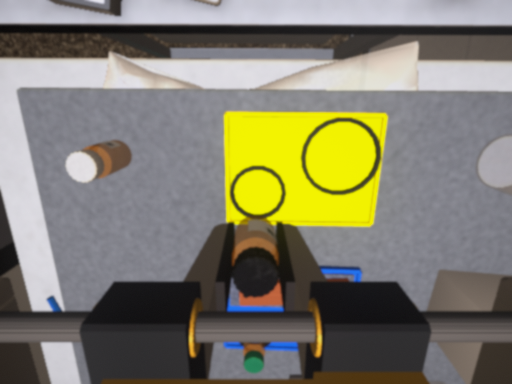

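Call:
send_rows --pt "0.02 0.1 0.7" --pt "0.02 0 0.7" --pt "0.02 0 0.6" --pt "0 0 0" --turn '[0, 0, 0, 0]'

```text
time_s: 20.6
tcp_pos: [0.5674, 0.0529, 0.3157]
eef_rot: [-3.117, -0.001, 1.574]
contact_force: [-0.5, 0.2, -0.3]
grip_width: 0.285
```

```bash
python3 - <<'E'
from h import *
go([.566,.0585,.132],1.571)
im=get_image("scene")[...,::-1];crop(im,140,150,300,270,5,"sc19.png")
E
```

```text
t 20.6 tcp [0.5674 0.0529 0.3157] rot [-3.117e+00 -1.000e-03  1.574e+00] tip [0.5628 0.0532 0.1257] pinch [0.5632 0.0531 0.1443] F [-0.5  0.2 -0.3] w 26.2
slide units [0.18 0.1  0.41] turn 0.02
```

View pics/sc19.png

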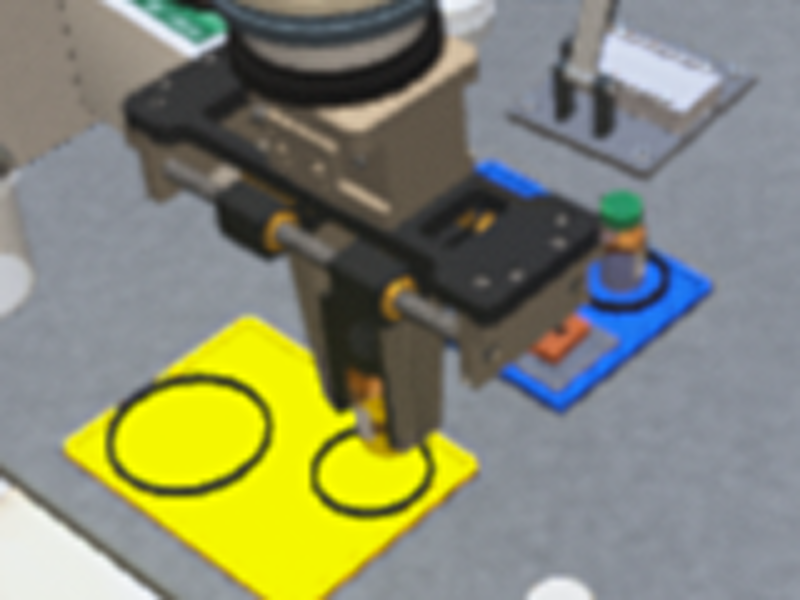

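Call:
send_rows --pt "0.2 0.1 0.1" --pt "0.04 0 0.2" --pt "0 0 0" --turn '[0, 0, 0]'

```text
time_s: 20.95
tcp_pos: [0.5712, 0.0593, 0.3099]
eef_rot: [-3.122, -0.001, 1.572]
contact_force: [-0.2, -0.4, -0.5]
grip_width: 0.28
```

```bash
python3 - <<'E'
from h import *
go([.566,.0585,.1305],1.571)
im=get_image("scene")[...,::-1];crop(im,180,200,260,270,8,"sc20.png")
E
```

```text
t 20.95 tcp [0.5712 0.0593 0.3099] rot [-3.122e+00 -1.000e-03  1.572e+00] tip [0.5675 0.0596 0.12  ] pinch [0.5679 0.0596 0.1385] F [-0.2 -0.4 -0.5] w 25.8
slide units [-0.04 -0.06  0.27] turn 0.01
```

View pics/sc20.png

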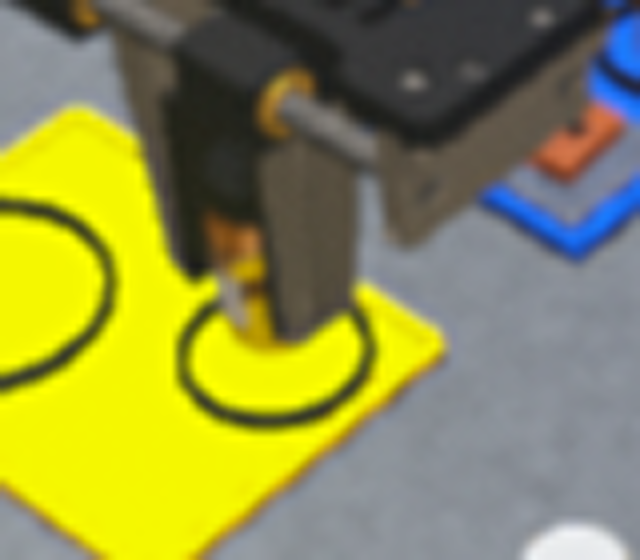

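```bash
python3 - <<'E'
from h import *
s=cam("scene")
print(back(s,180+277/8,200+342/8,.101)); 
for z in (.096,.104):print(proj(s,[.5679,.0596,z])*8-np.array([180,200])*8)
go([.566,.0585,.1305],1.571)
E
```

```text
[0.56464737 0.05778079 0.101     ]
[[264.29965035 353.54649564]]
[[261.9744003  331.84547246]]
t 21.0 tcp [0.5714 0.0593 0.3103] rot [-3.123e+00 -1.000e-03  1.572e+00] tip [0.5679 0.0596 0.1204] pinch [0.5682 0.0596 0.139 ] F [ 0.3  0.3 -0.6] w 25.9
slide units [-0.04 -0.07  0.28] turn 0.01
```

Call:
send_rows --pt "-0.03 -0.08 0.15" --pt "0 0 0.12" --pt "0 0 0.05" --pt "0 0 0" --turn '[0, 0, 0, 0]'

```text
time_s: 21.4
tcp_pos: [0.5688, 0.0586, 0.3008]
eef_rot: [-3.124, -0.002, 1.572]
contact_force: [0.6, -0.2, 0.1]
grip_width: 0.284
```

```bash
python3 - <<'E'
from h import *
go([.566,.0585,.1305],1.571)
E
```

```text
t 21.4 tcp [0.5688 0.0586 0.3008] rot [-3.124e+00 -2.000e-03  1.572e+00] tip [0.5656 0.0588 0.1108] pinch [0.5659 0.0588 0.1294] F [ 0.6 -0.2  0.1] w 26.1
slide units [-0.01  0.   -0.04] turn 0.01
```

Perfect position; release and rise.

Call:
send_rows --pt "0 0 0" --pt "0 0 0" --pt "0 0 0" --pt "0 0 0" --turn '[0, 0, 0, 0]' --fingers 42

```text
time_s: 21.8
tcp_pos: [0.569, 0.0586, 0.301]
eef_rot: [-3.125, -0.002, 1.572]
contact_force: [-0.4, -0.8, 0.3]
grip_width: 0.458
```

Call:
send_rows --pt "0 0 -0.8" --pt "0 0 -1" --pt "0 0 -1" --pt "0 0 -1" --pt "0 0 0" --turn '[0, 0, 0, 0, 0]'

```text
time_s: 22.3
tcp_pos: [0.5707, 0.0583, 0.4181]
eef_rot: [-3.122, -0.001, 1.572]
contact_force: [0.2, -0.2, 0.3]
grip_width: 0.458
```

```bash
python3 - <<'E'
from h import *
go([.431,-.2205,.27],1.571)
im=get_image("scene")[...,::-1];crop(im,140,130,360,290,3.6,"sc21.png")
im=get_image("wrist")[...,::-1];cv2.imwrite("pics/wr21.png",im)
E
```

```text
t 22.3 tcp [0.5707 0.0583 0.4181] rot [-3.122e+00 -1.000e-03  1.572e+00] tip [0.5669 0.0586 0.2282] pinch [0.5673 0.0586 0.2468] F [ 0.2 -0.2  0.3] w 42.1
slide units [-9.29 -4.57 -0.7 ] turn 0.01
```

View pics/sc21.png

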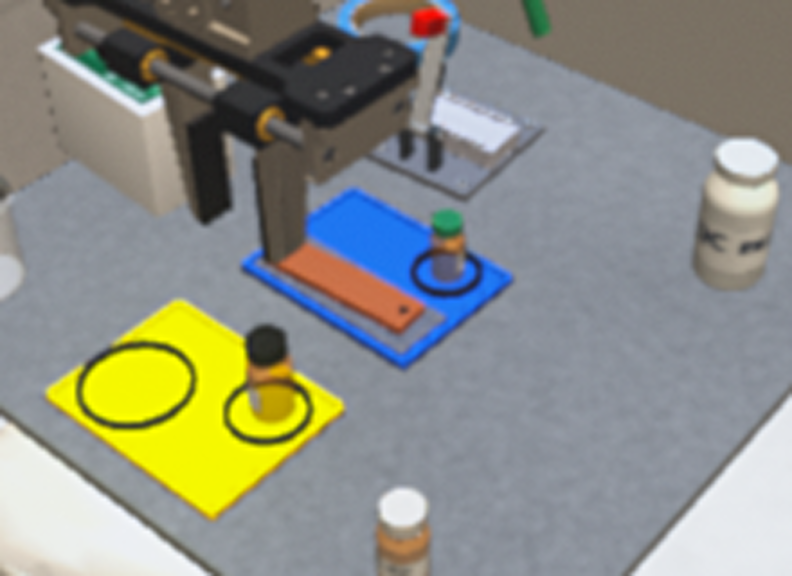

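View pics/wr21.png

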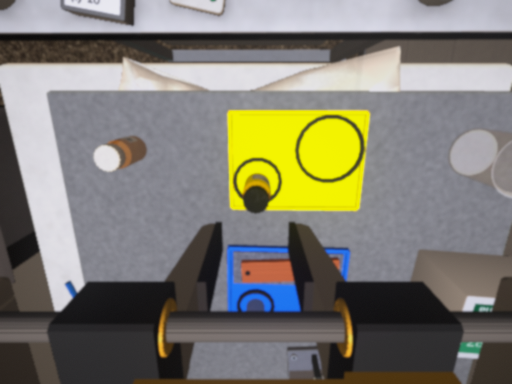

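Call:
send_rows --pt "-0.9 -0.45 0" --pt "-1 -0.5 0" --pt "-1 -0.5 0" --pt "-1 -0.5 0" --pt "-1 -0.5 0" --turn '[0, 0, 0, 0, 0]' --fingers 75

```text
time_s: 22.9
tcp_pos: [0.4932, -0.0901, 0.4082]
eef_rot: [-3.106, -0.003, 1.578]
contact_force: [0.2, -0.0, -0.8]
grip_width: 0.814
```

Call:
send_rows --pt "-1 -0.5 0" --pt "-1 -0.45 0" --pt "-0.9 -0.35 0" --pt "-0.5 -0.1 0" --pt "0 0 0" --turn '[0, 0, 0, 0, 0]'

```text
time_s: 23.4
tcp_pos: [0.4453, -0.198, 0.4015]
eef_rot: [-3.094, -0.006, 1.575]
contact_force: [0.4, 0.1, 0.4]
grip_width: 0.814
```

```bash
python3 - <<'E'
from h import *
go([.431,-.2205,.14],1.571)
w=cam("wrist");im=get_image("wrist")[...,::-1];cv2.imwrite("pics/wr22.png",im);np.savez("w22.npz",K=w[0],R=w[1],t=w[2])
E
```

```text
t 23.4 tcp [ 0.4453 -0.198   0.4015] rot [-3.094 -0.006  1.575] tip [ 0.4362 -0.1968  0.2117] pinch [ 0.4371 -0.1969  0.2303] F [0.4 0.1 0.4] w 74.9
slide units [-0.8  -0.06  3.01] turn 0.03
```

View pics/wr22.png

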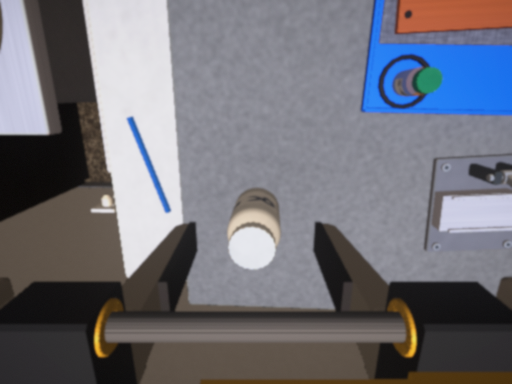

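```bash
python3 - <<'E'
from h import *
z=np.load("w22.npz");w=(z["K"],z["R"],z["t"])
print(back(w,251.5,247,.182))
E
```

```text
[ 0.43248644 -0.22072835  0.182     ]
```

Call:
send_rows --pt "-0.8 -0.05 0" --pt "0 0 0.3" --pt "0 0 0.8" --pt "0 0 0" --turn '[0, 0, 0, 0]'

```text
time_s: 23.85
tcp_pos: [0.4424, -0.2178, 0.3642]
eef_rot: [-3.09, -0.01, 1.576]
contact_force: [0.8, 0.3, -0.8]
grip_width: 0.819
```

```bash
python3 - <<'E'
from h import *
go([.432,-.2205,.14],1.571)
E
```

```text
t 23.85 tcp [ 0.4424 -0.2178  0.3642] rot [-3.09  -0.01   1.576] tip [ 0.4326 -0.2159  0.1744] pinch [ 0.4335 -0.2161  0.193 ] F [ 0.8  0.3 -0.8] w 75.3
slide units [-0.17  0.04  1.77] turn 0.03
```

Call:
send_rows --pt "-0.17 0 0.5" --pt "0 0 0.7" --pt "0 0 0.5" --pt "0 0 0" --turn '[0, 0, 0, 0]'

```text
time_s: 24.25
tcp_pos: [0.4409, -0.2184, 0.3121]
eef_rot: [-3.089, -0.013, 1.578]
contact_force: [-0.2, 0.0, 0.8]
grip_width: 0.818
```

```bash
python3 - <<'E'
from h import *
go([.432,-.2205,.14],1.571)
im=get_image("scene")[...,::-1];crop(im,250,100,400,220,5,"sc23.png")
E
```

```text
t 24.25 tcp [ 0.4409 -0.2184  0.3121] rot [-3.089 -0.013  1.578] tip [ 0.4308 -0.2161  0.1224] pinch [ 0.4318 -0.2163  0.1409] F [-0.2  0.   0.8] w 75.2
slide units [-0.14  0.01  0.03] turn 0.05
```

View pics/sc23.png

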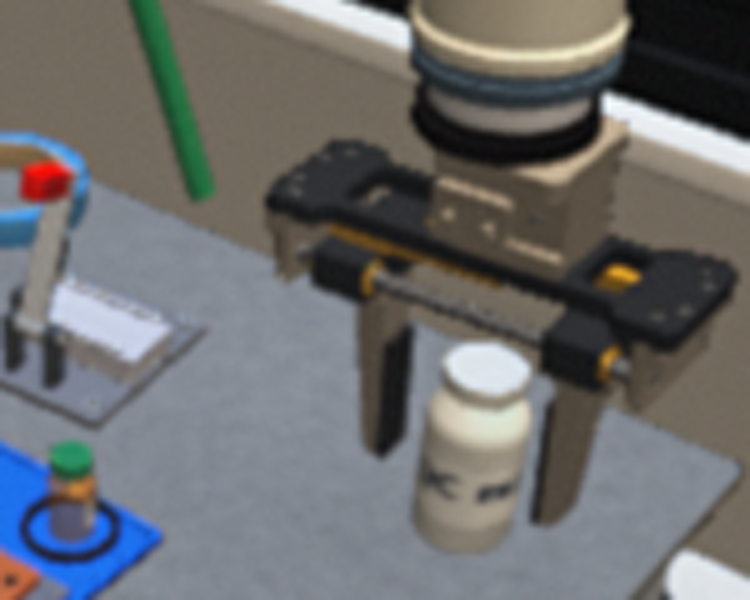

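Good. Centre in y and close.

Call:
send_rows --pt "-0.15 0 0.05" --pt "0 0 0" --pt "0 0 0" --pt "0 0 0" --pt "0 0 0" --turn '[0, 0, 0, 0, 0]' --fingers 35 --squeeze 25

```text
time_s: 24.8
tcp_pos: [0.4426, -0.223, 0.3147]
eef_rot: [-3.093, -0.01, 1.579]
contact_force: [-0.2, 0.4, -0.0]
grip_width: 0.479
```

```bash
python3 - <<'E'
from h import *
go([.432,-.2205,.23],1.571)
E
```

```text
t 24.8 tcp [ 0.4426 -0.223   0.3147] rot [-3.093 -0.01   1.579] tip [ 0.4335 -0.2211  0.1249] pinch [ 0.4344 -0.2213  0.1435] F [-0.2  0.4 -0. ] w 44.1
slide units [ 0.06 -0.22 -2.88] turn 0.06
```

Call:
send_rows --pt "0 0 -0.4" --pt "0 0 -0.9" --pt "0 0 -1" --pt "0 0 -0.7" --pt "0 0 0" --turn '[0, 0, 0, 0, 0]'

```text
time_s: 25.3
tcp_pos: [0.4468, -0.2239, 0.4103]
eef_rot: [-3.093, -0.011, 1.579]
contact_force: [-0.1, 0.3, -0.8]
grip_width: 0.483
```

```bash
python3 - <<'E'
from h import *
go([.639,.0925,.24],1.571)
im=get_image("scene")[...,::-1];crop(im,250,80,400,200,5,"sc24.png")
E
```

```text
t 25.3 tcp [ 0.4468 -0.2239  0.4103] rot [-3.093 -0.011  1.579] tip [ 0.4375 -0.2219  0.2205] pinch [ 0.4384 -0.2221  0.2391] F [-0.1  0.3 -0.8] w 44.5
slide units [10.43  6.77 -0.25] turn 0.06
```

View pics/sc24.png

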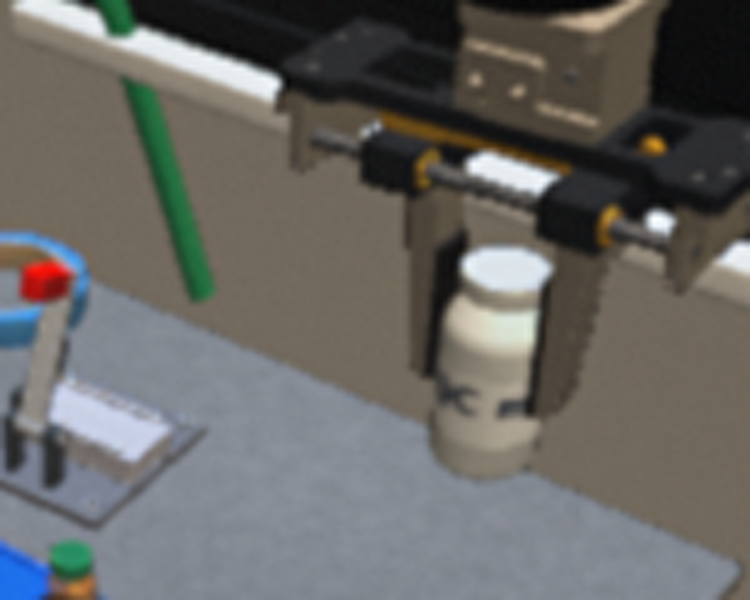

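Call:
send_rows --pt "0.5 0.3 0" --pt "0.9 0.55 -0.03" --pt "1 0.6 -0.03" --pt "1 0.65 -0.03" --pt "1 0.65 -0.03" --turn '[0, 0, 0, 0, 0]'

```text
time_s: 25.85
tcp_pos: [0.5267, -0.0896, 0.4047]
eef_rot: [-3.085, -0.012, 1.572]
contact_force: [0.3, -0.9, -2.0]
grip_width: 0.481
```

Call:
send_rows --pt "1 0.65 -0.03" --pt "1 0.65 -0.03" --pt "1 0.65 -0.03" --pt "1 0.65 -0.03" --pt "0.6 0.5 0" --turn '[0, 0, 0, 0, 0]'

```text
time_s: 26.35
tcp_pos: [0.6207, 0.0562, 0.3965]
eef_rot: [-3.075, -0.012, 1.573]
contact_force: [0.9, -0.1, -0.4]
grip_width: 0.482
```

```bash
python3 - <<'E'
from h import *
go([.639,.0925,.23],1.571)
E
```

```text
t 26.35 tcp [0.6207 0.0562 0.3965] rot [-3.075 -0.012  1.573] tip [0.608  0.0585 0.207 ] pinch [0.6092 0.0583 0.2255] F [ 0.9 -0.1 -0.4] w 44.3
slide units [ 1.14  0.98 -0.2 ] turn 0.01
```

Call:
send_rows --pt "0.6 0.5 0" --pt "0.45 0.4 0" --pt "0 0 0" --pt "0 0 0" --turn '[0, 0, 0, 0]'

```text
time_s: 26.75
tcp_pos: [0.6481, 0.092, 0.3877]
eef_rot: [-3.066, -0.011, 1.576]
contact_force: [-0.2, -0.4, -1.5]
grip_width: 0.478
```

```bash
python3 - <<'E'
from h import *
go([.639,.0925,.155],1.571)
im=get_image("scene")[...,::-1];crop(im,130,120,290,250,5,"sc25.png")
im=get_image("wrist")[...,::-1];cv2.imwrite("pics/wr25.png",im)
E
```

```text
t 26.75 tcp [0.6481 0.092  0.3877] rot [-3.066 -0.011  1.576] tip [0.6337 0.0941 0.1982] pinch [0.6351 0.0939 0.2168] F [-0.2 -0.4 -1.5] w 44.0
slide units [-0.07  0.28  2.04] turn 0.04
```

View pics/sc25.png

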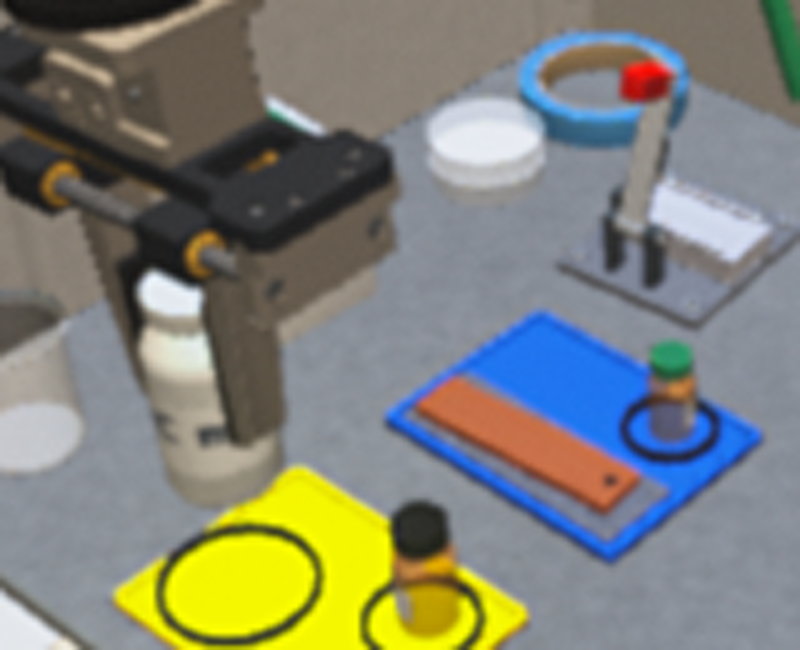

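View pics/wr25.png

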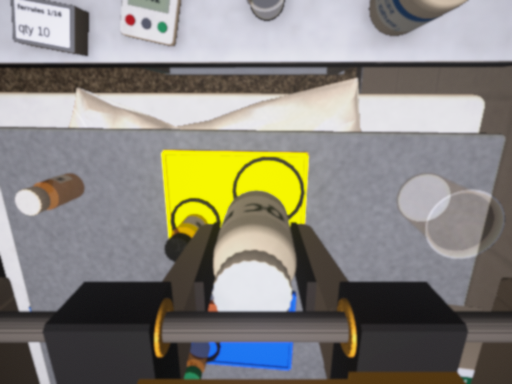

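Call:
send_rows --pt "-0.02 0.35 0.4" --pt "0 0 0.6" --pt "0.02 0 0.5" --pt "0 0 0" --turn '[0, 0, 0, 0]'

```text
time_s: 27.25
tcp_pos: [0.6553, 0.0893, 0.3395]
eef_rot: [-3.067, -0.011, 1.573]
contact_force: [-0.6, 0.3, -1.1]
grip_width: 0.48
```

```bash
python3 - <<'E'
from h import *
go([.641,.0925,.152],1.571)
im=get_image("scene")[...,::-1];crop(im,130,150,270,270,5,"sc26.png")
E
```

```text
t 27.25 tcp [0.6553 0.0893 0.3395] rot [-3.067 -0.011  1.573] tip [0.6412 0.0914 0.15  ] pinch [0.6425 0.0912 0.1686] F [-0.6  0.3 -1.1] w 44.2
slide units [ 0.04 -0.01  0.56] turn 0.01
```

View pics/sc26.png

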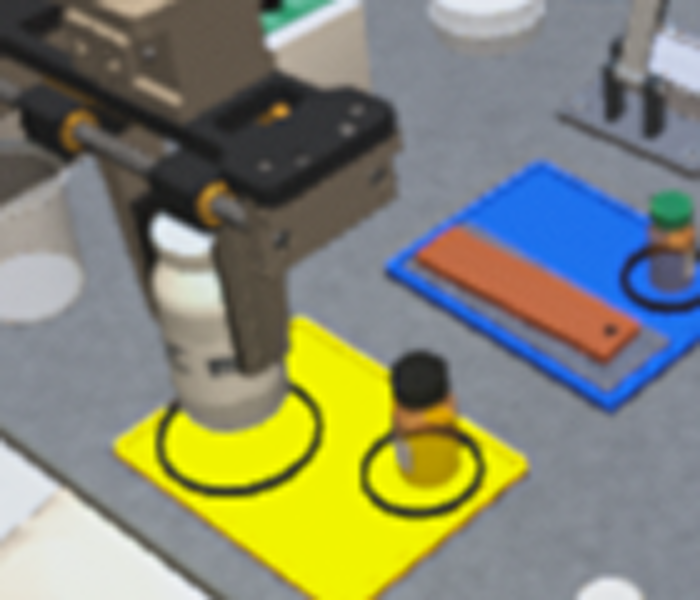

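Call:
send_rows --pt "0.05 0 0.25" --pt "0.02 0 0.2" --pt "0 0 0" --turn '[0, 0, 0]'

```text
time_s: 27.6
tcp_pos: [0.6551, 0.0914, 0.3272]
eef_rot: [-3.07, -0.011, 1.572]
contact_force: [-0.9, -0.4, -1.0]
grip_width: 0.483
```

```bash
python3 - <<'E'
from h import *
go([.641,.0925,.151],1.571)
im=get_image("scene")[...,::-1];crop(im,130,150,270,270,5,"sc27.png")
im=get_image("side")[...,::-1];cv2.imwrite("pics/si27.png",im)
E
```

```text
t 27.6 tcp [0.6551 0.0914 0.3272] rot [-3.07  -0.011  1.572] tip [0.6416 0.0936 0.1377] pinch [0.6429 0.0934 0.1562] F [-0.9 -0.4 -1. ] w 44.4
slide units [-0.03 -0.05  0.18] turn 0.01
```

View pics/sc27.png

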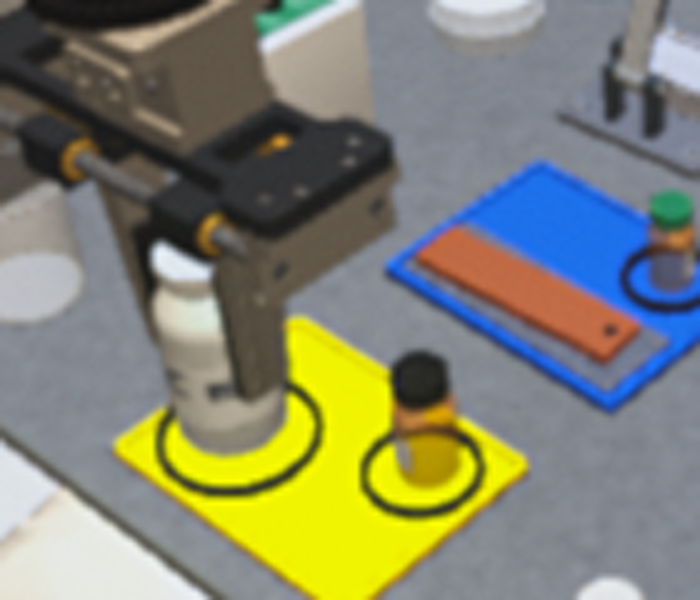

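View pics/si27.png

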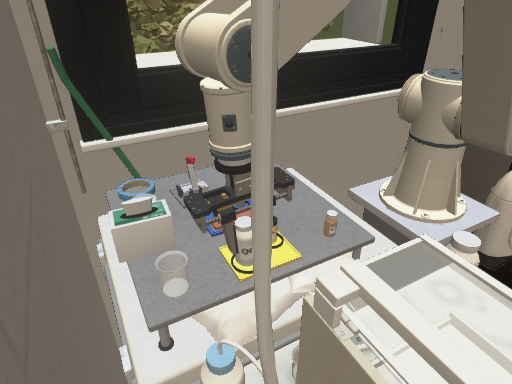

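Call:
send_rows --pt "0 -0.05 0.1" --pt "0 0 0.1" --pt "0 0 0" --turn '[0, 0, 0]'

```text
time_s: 28.0
tcp_pos: [0.6535, 0.0916, 0.3226]
eef_rot: [-3.073, -0.012, 1.572]
contact_force: [-0.1, -0.1, -0.8]
grip_width: 0.478
```

Call:
send_rows --pt "0 0 0.06" --pt "0 0 0.03" --pt "0 0 0" --turn '[0, 0, 0]'

```text
time_s: 28.3
tcp_pos: [0.6535, 0.0917, 0.3206]
eef_rot: [-3.073, -0.012, 1.573]
contact_force: [-0.0, 0.6, -0.5]
grip_width: 0.476
```

```bash
python3 - <<'E'
from h import *
go([.641,.0925,.15],1.571)
im=get_image("scene")[...,::-1];crop(im,150,200,220,260,10,"sc28.png")
E
```

```text
t 28.3 tcp [0.6535 0.0917 0.3206] rot [-3.073 -0.012  1.573] tip [0.6405 0.0939 0.1311] pinch [0.6417 0.0937 0.1496] F [-0.   0.6 -0.5] w 43.8
slide units [-0.04 -0.03 -0.01] turn 0.01
```

View pics/sc28.png

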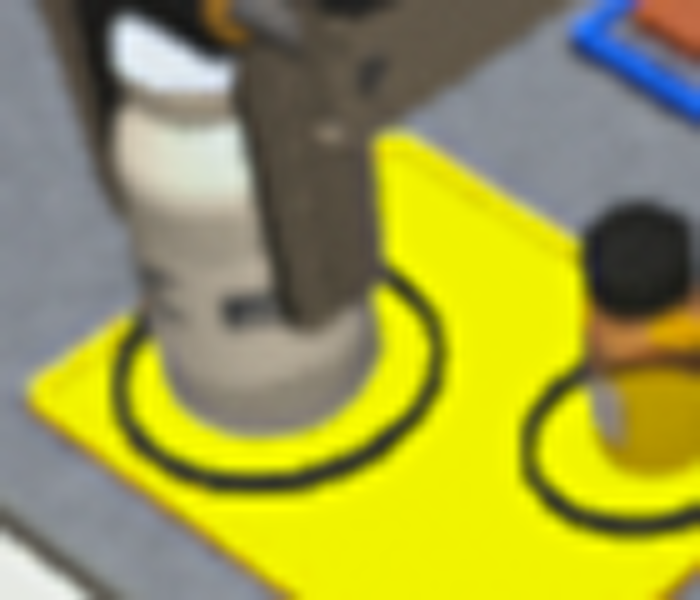

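Call:
send_rows --pt "0 0 0.08" --pt "0 0 0.04" --pt "0 0 0" --turn '[0, 0, 0]'

```text
time_s: 28.65
tcp_pos: [0.6534, 0.0917, 0.3209]
eef_rot: [-3.075, -0.012, 1.573]
contact_force: [-0.1, -0.6, -0.9]
grip_width: 0.48
```

Call:
send_rows --pt "0 0 0" --pt "0 0 0" --pt "0 0 0" --pt "0 0 0" --pt "0 0 0" --turn '[0, 0, 0, 0, 0]' --fingers 62

```text
time_s: 29.15
tcp_pos: [0.6535, 0.0918, 0.3202]
eef_rot: [-3.075, -0.012, 1.573]
contact_force: [0.3, -0.1, 0.3]
grip_width: 0.675
```

```bash
python3 - <<'E'
from h import *
st()
im=get_image("scene")[...,::-1];crop(im,150,200,220,260,10,"sc29.png")
E
```

```text
t 29.15 tcp [0.6535 0.0918 0.3202] rot [-3.075 -0.012  1.573] tip [0.6408 0.0941 0.1306] pinch [0.6421 0.0938 0.1492] F [ 0.3 -0.1  0.3] w 62.1
```

View pics/sc29.png

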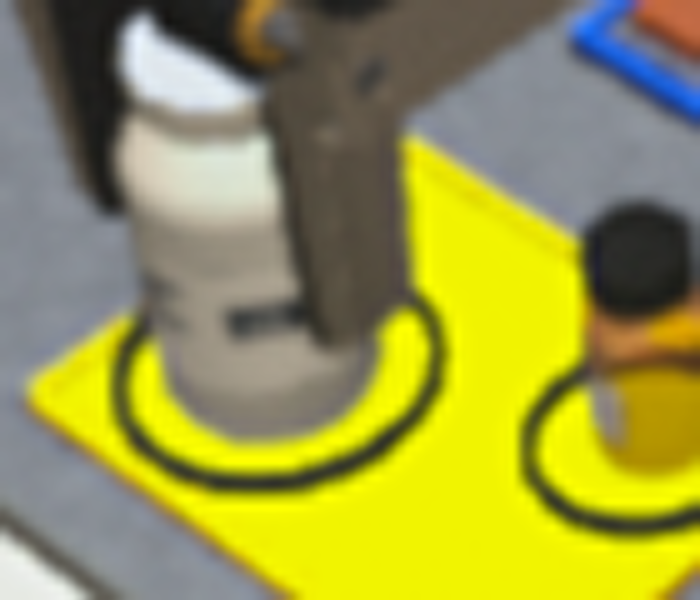

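Call:
send_rows --pt "0 0 -0.4" --pt "0 0 -0.8" --pt "0 0 -1" --pt "0 0 -1" --pt "0 0 -0.8" --turn '[0, 0, 0, 0, 0]'

```text
time_s: 29.7
tcp_pos: [0.661, 0.0902, 0.4428]
eef_rot: [-3.068, -0.011, 1.573]
contact_force: [-0.7, -0.2, 0.1]
grip_width: 0.674
```

Call:
send_rows --pt "-1 0 0" --pt "-1 0 0" --pt "-1 0 0" --pt "-0.5 0 0" --pt "0 0 0" --turn '[0, 0, 0, 0, 0]'

```text
time_s: 30.2
tcp_pos: [0.6624, -0.0169, 0.4524]
eef_rot: [-3.081, -0.012, 1.575]
contact_force: [0.2, 0.7, 0.9]
grip_width: 0.673
```

```bash
python3 - <<'E'
from h import *
st();w=cam("wrist");np.savez("w30.npz",K=w[0],R=w[1],t=w[2])
im=get_image("wrist")[...,::-1];cv2.imwrite("pics/wr30.png",im)
im=get_image("scene")[...,::-1];cv2.imwrite("pics/sc30.png",im);crop(im,140,120,340,270,4,"sc30c.png")
im=get_image("side")[...,::-1];crop(im,160,150,360,290,4,"si30c.png")
E
```

```text
t 30.2 tcp [ 0.6624 -0.0169  0.4524] rot [-3.081 -0.012  1.575] tip [ 0.6509 -0.0146  0.2628] pinch [ 0.652  -0.0148  0.2814] F [0.2 0.7 0.9] w 61.9
```

View pics/sc30c.png

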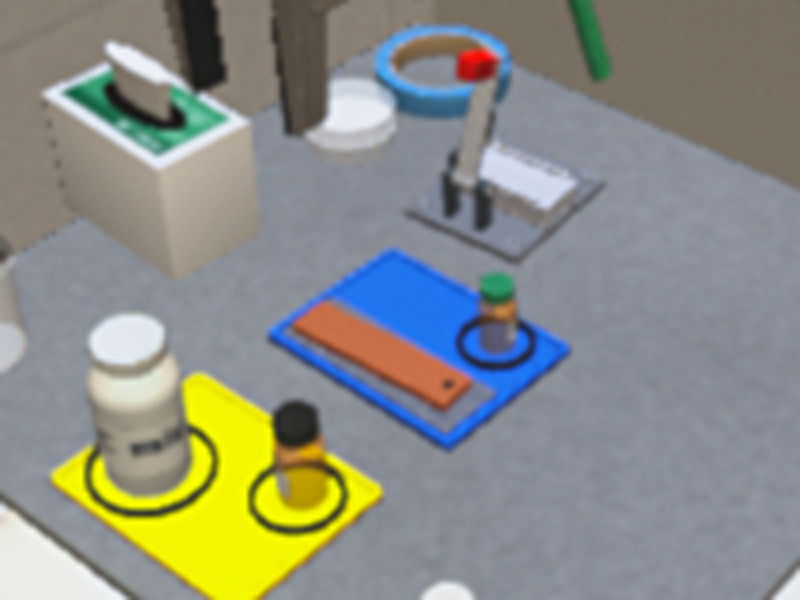

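View pics/wr30.png

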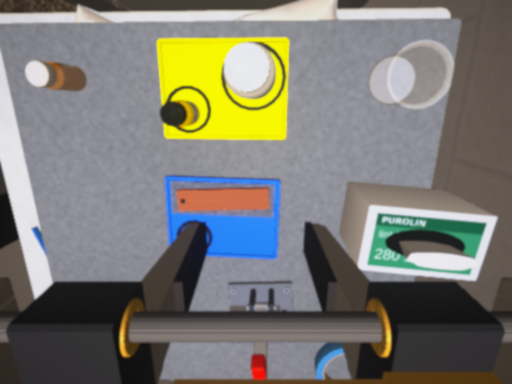

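View pics/si30c.png

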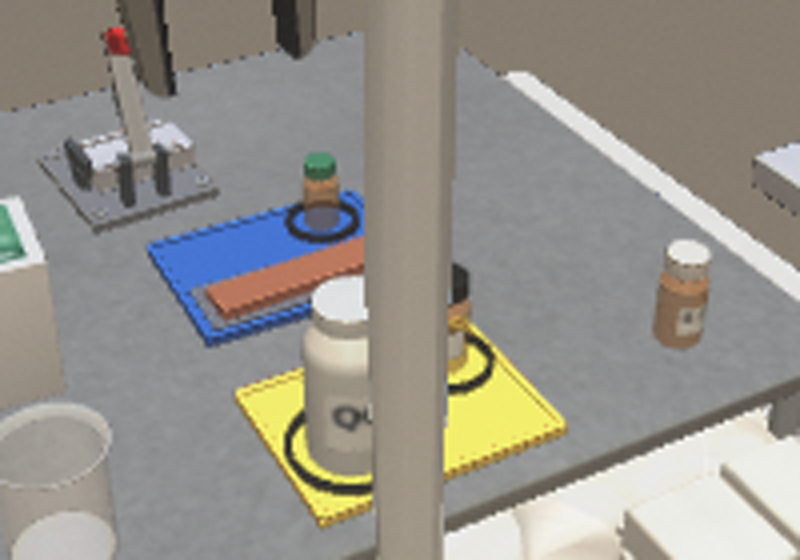

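```bash
python3 - <<'E'
from h import *
z=np.load("w30.npz");w=(z["K"],z["R"],z["t"]);s=cam("scene")
f=lambda n,c,u,v,h:print(n,back(c,u,v,h).round(4))
sc=lambda u,v:(140+u/4,120+v/4)
f("bottle top sc",s,*sc(130,340),.188);f("bottle top wr",w,249,69,.188)
f("black top sc",s,*sc(296,421),.154);f("black top wr",w,174,112,.154)
f("green top sc",s,*sc(498,286),.142)
f("bigring wr",w,254,76.5,.101);f("smallring wr",w,185,109,.101)
for n,P,r in [("bottle bottom",(.639,.0925),.023),("black bottom",(.566,.0585),.0135),("green bottom",(.5645,-.097),.011)]:
    a=np.linspace(0,2*np.pi,60);q=proj(s,np.c_[P[0]+r*np.cos(a),P[1]+r*np.sin(a),0*a+.096]);q=(q-[140,120])*4
    print(n,"x",q[:,0].min().round(),q[:,0].max().round(),"ymax",q[:,1].max().round())
im=cv2.imread("pics/wr30.png");crop(im,150,30,300,270,2.5,"wr30c.png")
E
```

```text
bottle top sc [0.6346 0.0936 0.188 ]
bottle top wr [0.6413 0.0915 0.188 ]
black top sc [0.5602 0.0586 0.154 ]
black top wr [0.5681 0.0575 0.154 ]
green top sc [ 0.5598 -0.0956  0.142 ]
bigring wr [0.6397 0.0926 0.101 ]
smallring wr [0.5631 0.0588 0.101 ]
bottle bottom x 105.0 195.0 ymax 501.0
black bottom x 270.0 323.0 ymax 517.0
green bottom x 473.0 512.0 ymax 357.0
```

View pics/wr30c.png

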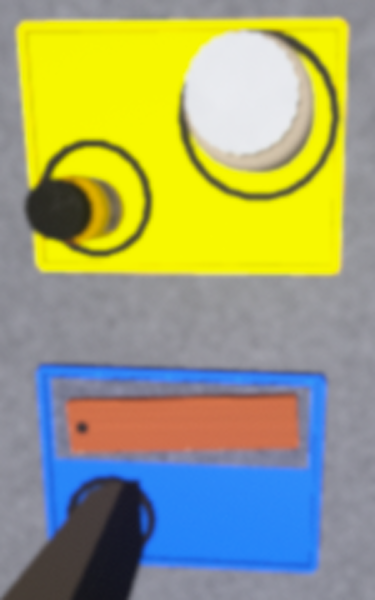

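```bash
python3 - <<'E'
from h import *
for n in ("scene","side"):
  c=cam(n)
  for th in (.9,1.1,1.25,1.35):
    a=th+.285;r=.0782;yj=.038-r*np.cos(a);zj=.038+r*np.sin(a);x0,y0,q=.6229,-.2157,.064
    print(n,th,proj(c,[x0+.032*np.cos(q)-yj*np.sin(q),y0+.032*np.sin(q)+yj*np.cos(q),.09+zj]).round(1))
E
```

```text
scene 0.9 [[263.3 133.9]]
scene 1.1 [[259.5 134.9]]
scene 1.25 [[256.6 136.6]]
scene 1.35 [[254.5 138.1]]
side 0.9 [[186.8 158.3]]
side 1.1 [[189.  158.9]]
side 1.25 [[190.8 160.2]]
side 1.35 [[192.1 161.5]]
```

```bash
python3 -c "
from h import *
st();print(job_done())"
```

```text
t 30.35 tcp [ 0.6624 -0.0146  0.4519] rot [-3.08  -0.013  1.577] tip [ 0.6508 -0.0122  0.2623] pinch [ 0.6519 -0.0124  0.2808] F [ 0.2 -0.2  0.7] w 62.3
the job is handed in; nothing more can be done
None
```

Both kits are made up, and I handed the job in at about 30 s of the 112 s allowed; no verdict is reported.

- **Clamp bar and coupon:** I swung the bar up by its tab while the coupon was still in place. Then I drew the coupon out, lifted it clear and laid it on the grey pad.
- **Vials and bottle:** The green-capped vial stands in the black ring. The black-capped vial stands in the small ring and the bottle in the large ring. I did not touch the white-capped vial.

**Last checks, from the final pictures except where noted:**
- **Coupon:** lying flat. Measured right after release, it was about 2 mm off the pad centre each way and turned about 0.05 rad. It looked unmoved at the end.
- **Vials and bottle:** all upright and inside their rings. The wrist camera put the bottle and black-capped vial within about 5 mm of their ring centres. The green-capped vial was set down within about 2 mm of its ring centre.
- **Bar:** about 1.15–1.25 rad up. This comes from picture measurements, because the joint cannot be read directly.
- **Gripper:** clear of everything, with no contact force.

**Disagreements:**
- **Scene camera:** it reads about 3–6 mm lower in x than the wrist camera. I trusted the wrist camera.
- **Tool tilt:** a tilt of up to about 0.07 rad built up late in the job, so the bottle was set down slightly tilted. It righted itself when released.

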